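# Read the charge pressure of a pulsation damper with a stick gauge

## Task

Check the gas charge of the pump's pulsation damper with the red stick gauge. Its rod still stands out from the last reading: lay the gauge in its sloping cradle, brass chuck at the foot, and, with the gauge let go there, push the rod fully home. Then take the gauge again from the cradle, press it upright and gently, fully home over the damper's valve stem so that the pressure pushes the rod out, lift it off and lay it back in the cradle with the rod still showing the reading, leaving the damper and the things around where they stand.

Things in the scene. Friction and masses are not known exactly. Their poses are not given: they have to be found in the camera images.
- gauge_mid (a point): Stick gauge, 0.24 kg: square red barrel 30x30 mm, brass chuck (30 mm round) at one end, white rod at the other. Point on its long axis half-way along chuck and barrel; x runs from chuck to rod end, y and z square to its flats, z up at the start. Along x: chuck -80 to -40 mm, barrel to +70 mm, centre of mass about -13 mm. In the cradle it is free to grip at x = +10 to +45 mm.
- chuck_mouth (a point): Centre of the chuck's open mouth, x = -80 mm on the gauge's axis, axes as gauge_mid. A funnel 26 mm wide narrows in 6 mm to a 20 mm bore that ends 28 mm from the mouth at the seat. In its centre a sprung pin, tip 3 mm inside the mouth, travel 24 mm: it takes about 3 N to start and 3 N more per 10 mm, and pushes the rod out by as much as it goes in.
- indicator (a joint): How far the white rod stands out (m): 0 is fully home, cap against the barrel's end; at most 0.026. It starts at 0.010 to 0.024, slides with about 0.8 N of friction and stays where it is left. The charges that occur push it out by 0.010 to 0.021.
- rod_end (a point): Centre of the outer face of the rod's white cap, a disc 20 mm across and 6 mm thick; on the gauge's axis at x = +76 mm plus the rod's joint value; axes as gauge_mid.
- cradle_rest (a point): Where gauge_mid lies when the gauge rests in the cradle, chuck mouth against the stop, 97 mm above the bench. x points up along the channel (45 degrees, roughly to the robot's left) as the gauge's x then does; z up square to its floor, y level. Floor 15 mm below, from x = -80 to -14 mm; walls 17.5 mm either side, to 3 mm above the axis, then flared to 52 mm overall, 9 mm above it.
- cradle: Fixed cradle of bent aluminium sheet on a dark base plate 118x80 mm: a 66 mm long open channel that rises at 45 degrees towards its +x, with a stop plate at its foot; beyond the channel the gauge overhangs freely. Origin under its middle, on the bench, z up.
- valve_top (a point): Centre of the top of the damper's brass valve stem, 120 mm above the bench, z up. Stem 15 mm in diameter, chamfered, 33 mm tall above a brass nut 28 mm across. The steel core flush in its top is driven up by the hidden charge (6 to 10 N): met by the gauge's pin it first pushes the rod out, then sinks into the stem. Fully home: chuck mouth 28 mm below this point.
- damper: Pulsation damper: round steel vessel 100 mm in diameter with a bolted flange and a small brass hose barb on one side, stem on top, standing loose on a rubber foot (about 2 kg). Origin at the centre of its underside, z up.
- bottle_clear: Clear reagent bottle with glass stopper, 74 mm in diameter, 178 mm high, a bystander at the back; origin at the centre of its underside.
- flask: Conical flask with pale blue contents, 74 mm in diameter, 111 mm high, a bystander at the back; origin at the centre of its underside.
- wash: White wash bottle with red cap, 72 mm in diameter, 228 mm high with its bent spout, a bystander at the back; origin at the centre of its underside.
- jar: Glass sample jar with steel lid, 76 mm in diameter, 115 mm high, a bystander at the left; origin at the centre of its underside.
Not all that is in view belongs to the job. What is shaped like the damper but turquoise is not meant.

How it is judged:
On the way, in this order (a step that is already met when the one before it is completed fails the run):
1. the gauge lies in the cradle, let go, with its rod pushed fully home (distance between gauge_mid and cradle_rest below 0.012 m and angle between the x axis of gauge_mid and the x axis of cradle_rest, either way round below 0.14 rad and x of rod_end in the frame of cradle_rest above 0.05 m and value of joint indicator below 0.002 m and contact force between the fingers and gauge below 0.3 N), for 0.2 s.
2. the gauge is pressed upright and fully home on the valve stem and the pressure has pushed its rod out (x of valve_top in the frame of chuck_mouth above 0.0255 m and horizontal distance between valve_top and chuck_mouth below 0.008 m and angle between gauge_mid's own x axis and vertical below 0.15 rad and value of joint indicator above 0.009 m), for 0.3 s.
At the end, for the whole second after the job is handed in: The gauge rests in the cradle, chuck at the foot, its middle within 12 mm and its axis within 8 degrees of its place there; its rod stands out by the reading (9 to 22.5 mm); the damper stands upright within 30 mm of where it stood (distance between gauge_mid and cradle_rest below 0.012 m and angle between the x axis of gauge_mid and the x axis of cradle_rest, either way round below 0.14 rad and x of rod_end in the frame of cradle_rest above 0.05 m and value of joint indicator between 0.009 and 0.0225 m and distance of damper from where it was at the start of the episode below 0.03 m and angle between damper's own z axis and vertical below 0.05 rad); the robot touches nothing.
It fails at once if the damper is tipped (angle between damper's own z axis and vertical above 0.2 rad).
It fails at once if the gauge is forced onto the damper with more than 45 N (contact force between gauge and damper above 45 N).
It fails at once if a bottle, the flask or the jar is shoved by more than 30 mm or knocked over (distance of any of bottle_clear, flask, wash, jar from where it was at the start of the episode above 0.03 m or angle between any of bottle_clear, flask, wash, jar's own z axis and vertical above 0.4 rad).
It also fails if it takes over 59 s, if anything falls off the work surface, if the arm or the gripper's body presses on something with over 40 N, if the wrist force passes 120 N, or if a joint passes its speed limit or range.

## Robot

A 6-joint arm with a two-finger parallel gripper is mounted at the origin on a cart in front of the work surface, level with it; the furniture and walls round the work are solid. World frame = base frame: x ahead of the robot, y to its left, z up, the work surface at z = 0. Lengths are in m, angles in rad, forces in N, time in s.
With the tool pointing down it reaches from about 0.375 to 0.975 m from the base axis. Payload 3.8 kg.
Tool frame: the origin (TCP) lies where the fingers leave the gripper's body, on its centre line; the fingertips stand 73 mm ahead of it and the grasp point (between the pads) lies 54 mm ahead of it (nose_length is the distance from the TCP to the fingertips, in m); z points along the fingers, y is the line along which they close (so a half turn about z gives the same grasp; the last joint's range is limited). The gripper opens to 85 mm and grips with 20 to 120 N. Pads are 22 mm wide; open, the fingers measure 114 mm over their backs; the gripper's body (76 mm by 85 mm) begins 54 mm behind the grasp point. The pads swing forward as they close: fully open they stand 13 mm farther back than shut.
Start: joints at [1.145, 0.264, 1.604, -0, 1.274, -0.037], TCP at [0.256, 0.625, 0.304] pointing down, gripper open.
Joint ranges: [-2.63, 2.63], [-0.94, 2.18], [0.31, 2.57], [-1.31, 4.45], [0, 2.66], [-2.55, 2.55]. Speed limits (rad/s): [2.57, 2.57, 3.14, 3.14, 3.14, 3.14].

## Interface

Orientations are given as a rotation vector (axis times angle).
In Python, from workcell import read_state, read_camera, calibration, finish_job, look_for, cut_out, tip_of, nose_length gives the robot as it stands.
- The arm moves only by the tool step_arm, never from a script. Its argument "targets" is a list of rows, each a list of 3 entries, a list of its own where there are three numbers: the turn, a rotation vector about the tool's x, y, z in rad, then the shift along the tool's x, y, z in mm, then the finger opening in mm, from 0 to 85.4. In form: [[[ax, ay, az], [x, y, z], grip], ...]. A call has 1 to 5 rows; each row shifts and turns the commanded pose from where the row before left it, along the tool's axes as they then stand; what a row does not reach is not made up. A row lasts 1/12 s, in which the tool goes at most 41.7 mm and 7.16 degrees, less where a joint would pass 70% of its speed; a pose out of reach is approached as far as the arm can. A call with a gripper value outside its range is refused whole. The fingers move at their own pace and stop on an object; "grip_force" is the grip in N (left out, the last holds). Time passes only in rows, so rows that do not move let the fingers close. It gives the time, the measured TCP pose, the force, the opening and the grip force at its end, in the units of the state.
- read_state(): the state, without advancing time (a new reading comes with each control period).
- read_camera(name): name is "scene" or "top" or "wrist"; returns the picture (384x512x3 uint8, red, green, blue); there is no depth.
- calibration(name): a dict with "camera_matrix" (3x3 intrinsics, pixels), "dist_coeffs" ([k1, k2, p1, p2, k3] as OpenCV has them; the pictures are not rectified), "R" (3x3) and "t" (3): a world point X has camera coordinates R X + t. Camera axes: x right, y down, z forward; pixel columns grow to the right and rows downward; lengths in m; the calibration is good to about 2 mm. A picture is of the moment at which its call begins: read the wrist's pose just before it. calibration takes no time and is no camera call; for the wrist camera it gives the pose at the moment of the call.
- finish_job(): hands the job in; it is judged then, once.
Trained networks look in the newest picture that a camera, given by its name, has taken for a name from the list of things; names that differ only in an ending like _2 or _b are one class to them, and where a whole thing is asked for, a point or a joint stands for the part that bears it (a point fixed in the world has none). Each returns a list of dicts, best first, with "score" (0 to 1); they miss things now and then, are a little off and sometimes report something else, mostly with a low value. They report only what shows in the picture. A call takes as long as a camera call. They do not tell look-alikes from the thing itself.
- look_for(camera, query): "extent" ([left, top, right, bottom] in pixels, round what is visible of it).
- cut_out(camera, query): "region" (384x512 bool, what is visible of it) and "extent" ([left, top, right, bottom] in pixels, round what is visible of it).
- tip_of(camera, query): "at" ([row, column] in pixels: a listed point, or the origin of a listed thing).
The state is a dict: "time": time; "q": joint angles; "joint_vel": joint speeds; "joint_torque": joint torques, N m; "tool_pos": TCP position; "tcp_rot": TCP orientation; "wrist_force": force on the tool from outside, world axes, zero at the start; "torque": the same for the moment, N m; "width": opening from 0.0 (shut) to 1.0 (fully open); "grip_force": force on a finger pad.
Only numpy, scipy, OpenCV 4.12 (cv2) and the standard library are available. Lean on these libraries where they do the work, as an engineer would, in place of code of your own. Each camera call takes 0.05 s, during which the arm holds its last target. There are 200 camera calls.

## Working session

There is one attempt and no reset: what is moved stays moved. The work goes in short steps, Python scripts to look and compute and a tool call to move; the robot and the scene stay as the last step left them, time stands still between calls to the robot, and variables do not carry over. Pictures are saved under pics/ and viewed, at most 13 in all, crops included, and the job is handed in when it is done.

Besides the shell and the picture viewer there is one more tool, called after "Call:" by a JSON object that holds its "api" and its "payload". step_arm: Moves the arm, as the interface text tells. Its arguments: {"type":"object","properties":{"targets":{"type":"array","items":{"type":"array"}},"grip_force":{"type":"number"}},"required":["targets"]}

```bash
mkdir -p pics; ls
cat > h.py <<'E'
import numpy as np, cv2
from scipy.spatial.transform import Rotation as R
from workcell import *
def ray(cam,px,cal=None):
    c=cal or calibration(cam); K=np.array(c["camera_matrix"],float); d=np.array(c["dist_coeffs"],float)
    Rm=np.array(c["R"]); t=np.array(c["t"])
    u=cv2.undistortPoints(np.array([[px]],float),K,d)[0,0]
    v=Rm.T@np.array([u[0],u[1],1.]); return -Rm.T@t, v/np.linalg.norm(v)
def atz(cam,px,z,cal=None):
    o,v=ray(cam,px,cal); return o+v*(z-o[2])/v[2]
def tri(rs):
    A=np.zeros((3,3));b=np.zeros(3)
    for o,v in rs:
        P=np.eye(3)-np.outer(v,v);A+=P;b+=P@o
    p=np.linalg.solve(A,b); return p,[float(np.linalg.norm((np.eye(3)-np.outer(v,v))@(p-o))) for o,v in rs]
def proj(cam,X,cal=None):
    c=cal or calibration(cam)
    return cv2.projectPoints(np.atleast_2d(np.array(X,float)),cv2.Rodrigues(np.array(c["R"]))[0],np.array(c["t"],float),np.array(c["camera_matrix"],float),np.array(c["dist_coeffs"],float))[0][:,0]
E
python3 - <<'E'
from h import *
ims={n:read_camera(n) for n in("scene","top","wrist")}
for n,i in ims.items(): cv2.imwrite(f"pics/{n}0.png",i[:,:,::-1])
cv2.imwrite("pics/all0.png",cv2.resize(np.hstack([ims["scene"],ims["top"]]),(800,300))[:,:,::-1])
for q in ["gauge_mid","chuck_mouth","rod_end","cradle_rest","cradle","valve_top","damper"]:
    for n in("scene","top"):
        print(q,n,[(np.round(d["at"][::-1],1).tolist(),round(d["score"],2)) for d in tip_of(n,q)[:3]])
print(read_state())
for n in("scene","top"): print(n,-np.array(calibration(n)["R"]).T@calibration(n)["t"])
E
```

```text
pics
gauge_mid scene [([275.6, 249.7], 0.66), ([315.1, 297.7], 0.63)]
gauge_mid top [([362.0, 229.1], 0.8)]
chuck_mouth scene [([314.0, 318.6], 0.91)]
chuck_mouth top [([377.4, 245.7], 0.56)]
rod_end scene []
rod_end top [([341.6, 212.0], 0.44)]
cradle_rest scene [([276.5, 228.4], 0.92)]
cradle_rest top [([295.0, 210.1], 0.97)]
cradle scene [([273.8, 250.2], 0.63)]
cradle top [([298.6, 216.0], 0.7)]
valve_top scene [([181.0, 146.0], 0.95), ([215.3, 193.5], 0.56)]
valve_top top [([217.9, 218.8], 0.71), ([115.9, 206.1], 0.7), ([380.4, 249.3], 0.66)]
damper scene [([216.0, 213.7], 0.9), ([182.7, 169.4], 0.71)]
damper top [([217.9, 220.3], 0.85), ([126.8, 206.2], 0.77)]
{'time': 0.85, 'q': array([ 1.14511027e+00,  2.63879703e-01,  1.60395762e+00, -4.69329426e-06,
        1.27368102e+00, -3.69028068e-02]), 'joint_vel': array([ 6.56467243e-04, -1.23504367e-03,  5.48895164e-04,  5.15828827e-05,
        8.56203833e-04,  4.74783484e-04]), 'joint_torque': array([-1.45865382e-03, -5.15034664e+01, -3.67716837e+01, -8.23483515e-05,
        9.68356253e-04,  2.34133796e-05]), 'tool_pos': array([0.25587948, 0.6246401 , 0.30391634]), 'tcp_rot': array([6.06854119e-01, 3.08240133e+00, 1.12005565e-04]), 'wrist_force': array([ 0.12256951, -0.11940235,  0.95501394]), 'torque': array([-0.03857745,  0.04131984,  0.02705158]), 'grip_force': 0.0, 'width': 1.0016235569066891}
scene [-0.34064658 -0.93442844  1.15891314]
top [0.34518572 0.10473987 1.63241044]
```

View pics/all0.png

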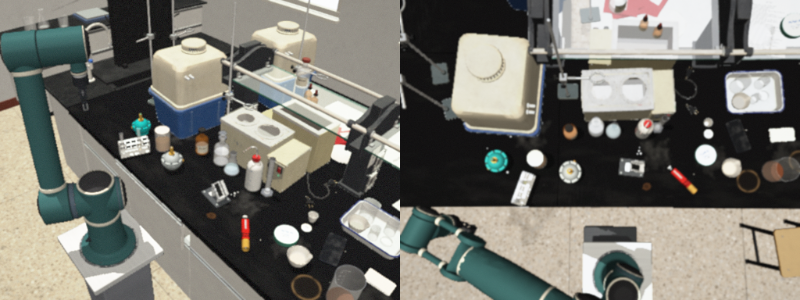

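Run:
```python
from h import *
print("mid",atz("top",[362,229.1],.015),atz("scene",[315.1,297.7],.015))
print("mouth",atz("top",[377.4,245.7],.015),atz("scene",[314,318.6],.015))
print("rod",atz("top",[341.6,212],.015))
print("rest",tri([ray("top",[295,210.1]),ray("scene",[276.5,228.4])]))
print("cradle",atz("top",[298.6,216],0),atz("scene",[273.8,250.2],0))
for a,b in (([217.9,218.8],[215.3,193.5]),([115.9,206.1],[181,146]),([217.9,218.8],[181,146])): print("valve",tri([ray("top",a),ray("scene",b)]))
print("top axes dirs", np.array(calibration("top")["R"]))
```

```text
mid [ 0.44421314 -0.31019905  0.015     ] [ 0.44082133 -0.30993715  0.015     ]
mouth [ 0.38382871 -0.36468832  0.015     ] [ 0.38050197 -0.3653708   0.015     ]
rod [ 0.50704737 -0.23652878  0.015     ]
rest (array([ 0.50431861, -0.05532271,  0.09236804]), [0.0007776318810869875, 0.0007776318810869911])
cradle [ 0.49242134 -0.07874396  0.        ] [ 0.49299927 -0.05846124  0.        ]
valve (array([0.46365873, 0.22148736, 0.0965685 ]), [0.009996307525570765, 0.009996307525570815])
valve (array([0.51828384, 0.56443107, 0.11393994]), [0.006516347387364276, 0.0065163473873644144])
valve (array([0.40025957, 0.22781519, 0.32852641]), [0.05984619671961305, 0.059846196719613026])
top axes dirs [[ 0.00558371 -0.99995713  0.00738706]
 [-0.99235072 -0.00645197 -0.12328189]
 [ 0.12332426 -0.00664219 -0.9923442 ]]
```

The overview shows the gauge at top-view (683,180), rod toward the upper left. The cradle is at (630,167) and the steel damper at (570,172), with the turquoise look-alike at (496,160). Next I'll go above the damper and look.

Call:
{"api": "step_arm", "payload": {"targets": [[[0, 0, 0], [-29, -26, 0], 85], [[0, 0, 0], [-29, -26, 0], 85], [[0, 0, 0], [-29, -26, 0], 85], [[0, 0, 0], [-29, -26, 0], 85], [[0, 0, 0], [-29, -26, 0], 85]]}}

```text
time: 1.27
tool_pos: [0.3411, 0.4478, 0.304]
tcp_rot: [0.606, 3.082, 0.0]
wrist_force: [1.0, 0.1, -0.1]
width: 0.993
grip_force: 0.0
```

Call:
{"api": "step_arm", "payload": {"targets": [[[0, 0, 0], [-29, -26, 0], 85], [[0, 0, 0], [-29, -26, 0], 85], [[0, 0, 0], [-29, -26, 0], 85], [[0, 0, 0], [-29, -26, 0], 85], [[0, 0, 0], [-29, -26, 0], 85]]}}

```text
time: 1.68
tool_pos: [0.4261, 0.2724, 0.3042]
tcp_rot: [0.606, 3.082, 0.001]
wrist_force: [-0.3, -0.1, 0.1]
width: 1.0
grip_force: 0.0
```

Call:
{"api": "step_arm", "payload": {"targets": [[[0, 0, 0], [-29, -26, 0], 85], [[0, 0, 0], [0, 0, 0], 85]]}}

```text
time: 1.85
tool_pos: [0.445, 0.2337, 0.3042]
tcp_rot: [0.615, 3.078, -0.004]
wrist_force: [0.9, 0.0, -1.1]
width: 0.998
grip_force: 0.0
```

```bash
cat >> h.py <<'E'
import json
def log():
    s=read_state(); open("log.jsonl","a").write(json.dumps({k:np.array(s[k]).tolist() for k in("q","tool_pos","tcp_rot")})+"\n"); return s
def look(qs,name,cams=("wrist",)):
    for n in cams:
        c=calibration(n); im=read_camera(n); cv2.imwrite(f"pics/{name}_{n}.png",im[:,:,::-1])
        np.savez(f"{name}_{n}.npz",**{k:np.array(v) for k,v in c.items()})
        for q in qs: print(n,q,[(np.round(d["at"][::-1],1).tolist(),round(d["score"],2)) for d in tip_of(n,q)[:3]])
E
python3 - <<'E'
from h import *
s=log(); print(s["tool_pos"],s["q"],s["time"])
c=calibration("wrist"); r=R.from_rotvec(s["tcp_rot"]).as_matrix()
cp=-np.array(c["R"]).T@c["t"]
print("cam in tool",r.T@(cp-s["tool_pos"]),"view dir in tool",r.T@np.array(c["R"])[2])
look(["valve_top","damper","cradle_rest"],"d1")
E
```

```text
[0.44500614 0.23374446 0.30423096] [ 0.43600839 -0.06608993  1.96418833 -0.00368876  1.2427302  -0.73930135] 1.85
cam in tool [ 0.07743375 -0.00154452 -0.07028411] view dir in tool [-0.30538506 -0.00106594  0.95222835]
wrist valve_top [([253.7, 212.2], 0.6)]
wrist damper [([254.4, 176.8], 0.83), ([507.3, 118.3], 0.76)]
wrist cradle_rest [([47.1, 305.5], 0.68), ([255.4, 213.4], 0.65)]
```

Call:
{"api": "step_arm", "payload": {"targets": [[[0, 0, 0.12], [0, 0, 0], 85], [[0, 0, 0.12], [0, 0, 0], 85], [[0, 0, 0.12], [0, 0, 0], 85], [[0, 0, 0.12], [0, 0, 0], 85], [[0, 0, 0.12], [0, 0, 0], 85]]}}

```text
time: 2.47
tool_pos: [0.4418, 0.2408, 0.3038]
tcp_rot: [-1.494, -2.763, -0.0]
wrist_force: [0.2, -0.0, -0.2]
width: 0.994
grip_force: 0.0
```

Call:
{"api": "step_arm", "payload": {"targets": [[[0, 0, 0.12], [0, 0, 0], 85], [[0, 0, 0.12], [0, 0, 0], 85], [[0, 0, 0.12], [0, 0, 0], 85], [[0, 0, 0.12], [0, 0, 0], 85], [[0, 0, 0.12], [0, 0, 0], 85]]}}

```text
time: 2.88
tool_pos: [0.4418, 0.2409, 0.3038]
tcp_rot: [-2.244, -2.198, 0.0]
wrist_force: [0.2, 0.4, -0.1]
width: 0.999
grip_force: 0.0
```

Run:
```python
from h import *
s=log(); print(s["tool_pos"],s["tcp_rot"],s["q"],s["time"])
c=dict(np.load("d1_wrist.npz"))
rs=[ray("wrist",[253.7,212.2],c),ray("top",[217.9,218.8]),ray("scene",[215.3,193.5])]
print(tri(rs),[o+v*(.12-o[2])/v[2] for o,v in rs])
look(["valve_top","damper","cradle_rest","cradle"],"d2")
r=R.from_rotvec(s["tcp_rot"]).as_matrix(); print(r)
```

```text
[0.44180205 0.24086202 0.30379547] [-2.24412047e+00 -2.19792297e+00  1.34590733e-04] [ 4.49426824e-01 -6.42852772e-02  1.96330588e+00  3.95146931e-04
  1.24278880e+00  4.70098846e-01] 2.8833
(array([0.46721266, 0.21874175, 0.10289454]), [0.010548587996483297, 0.00534294565544747, 0.015401050960430833]) [array([0.4715778 , 0.21857869, 0.12      ]), array([0.47011357, 0.21434711, 0.12      ]), array([0.43752107, 0.20101963, 0.12      ])]
wrist valve_top [([288.6, 202.8], 0.9)]
wrist damper [([276.8, 170.1], 0.97)]
wrist cradle_rest [([298.9, 338.4], 0.43)]
wrist cradle []
[[ 2.07979046e-02  9.99783636e-01 -3.57726401e-04]
 [ 9.99783673e-01 -2.07978185e-02  2.42774516e-04]
 [ 2.35282060e-04 -3.62698216e-04 -9.99999907e-01]]
```

Call:
{"api": "step_arm", "payload": {"targets": [[[0, 0, 0], [-36, 8, 0], 85], [[0, 0, 0], [-36, 8, 0], 85], [[0, 0, 0], [-36, 8, 0], 85], [[0, 0, 0], [-36, 8, 0], 85], [[0, 0, 0], [-36, 8, 0], 85]]}}

```text
time: 3.55
tool_pos: [0.4794, 0.0573, 0.3041]
tcp_rot: [2.237, 2.205, 0.001]
wrist_force: [0.8, -0.4, 0.9]
width: 0.998
grip_force: 0.0
```

Call:
{"api": "step_arm", "payload": {"targets": [[[0, 0, 0], [-36, 8, 0], 85], [[0, 0, 0], [-36, 8, 0], 85], [[0, 0, 0], [-36, 8, 0], 85], [[0, 0, 0], [0, 0, 0], 85]]}}

```text
time: 3.88
tool_pos: [0.5025, -0.0552, 0.3042]
tcp_rot: [2.241, 2.197, -0.002]
wrist_force: [-0.1, 0.5, 1.4]
width: 0.995
grip_force: 0.0
```

Run:
```python
from h import *
s=log(); print(s["tool_pos"],s["tcp_rot"],s["q"],s["time"])
c=dict(np.load("d2_wrist.npz"));c1=dict(np.load("d1_wrist.npz"))
rs=[ray("wrist",[253.7,212.2],c1),ray("wrist",[288.6,202.8],c),ray("top",[217.9,218.8])]
print(tri(rs),[o+v*(.12-o[2])/v[2] for o,v in rs])
print("damper base",atz("wrist",[276.8,170.1],0,c),atz("wrist",[254.4,176.8],0,c1),atz("top",[217.9,220.3],0))
look(["cradle_rest","cradle","gauge_mid","rod_end"],"c1")
a=cv2.imread("pics/d2_wrist.png");b=cv2.imread("pics/c1_wrist.png")
cv2.imwrite("pics/dc.png",cv2.resize(np.hstack([a,b]),(800,300)))
```

```text
[ 0.50249253 -0.05519437  0.30419713] [ 2.24144324e+00  2.19655130e+00 -2.13688876e-03] [-0.15701342 -0.06094805  1.95942155 -0.00323136  1.24128625 -0.13574058] 3.8833
(array([0.47233664, 0.2163464 , 0.11409947]), [0.0019265018399653605, 0.00042158752040742214, 0.0023275116636107384]) [array([0.4715778 , 0.21857869, 0.12      ]), array([0.47197729, 0.21893814, 0.12      ]), array([0.47011357, 0.21434711, 0.12      ])]
damper base [0.46928463 0.21876658 0.        ] [0.47179414 0.21843626 0.        ] [0.47441081 0.22295544 0.        ]
wrist cradle_rest [([251.1, 180.3], 0.8)]
wrist cradle [([255.9, 160.5], 0.95)]
wrist gauge_mid [([219.2, 322.7], 0.69)]
wrist rod_end [([257.7, 284.9], 0.52)]
```

View pics/dc.png

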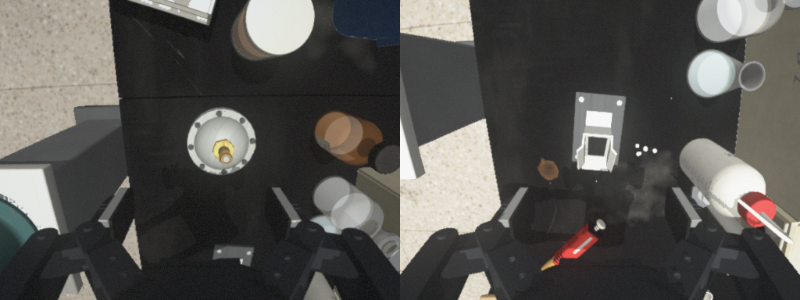

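The damper's stem is at (225,155) left half. In the right half the cradle plate spans (575–628, 93–172) with its long side along y, and the gauge is at (580,240). I'll magnify the cradle.

Run:
```python
from h import *
c=dict(np.load("c1_wrist.npz"))
rs=[ray("wrist",[251.1,180.3],c),ray("top",[295,210.1]),ray("scene",[276.5,228.4])]
print(tri(rs),[o+v*(.097-o[2])/v[2] for o,v in rs])
print("base",atz("wrist",[255.9,160.5],0,c))
print("gm",atz("wrist",[219.2,322.7],.015,c),"re",atz("wrist",[257.7,284.9],.015,c))
im=cv2.imread("pics/c1_wrist.png")[100:240,190:330]
im=cv2.convertScaleAbs(im,alpha=1.5,beta=20)
cv2.imwrite("pics/c1z.png",cv2.resize(im,None,fx=4,fy=4,interpolation=2))
```

```text
(array([ 0.5008806 , -0.05860713,  0.09811343]), [0.004128245827391161, 0.004869098287727212, 0.0014560691152598478]) [array([ 0.49838064, -0.06241084,  0.097     ]), array([ 0.50446813, -0.05530952,  0.097     ]), array([ 0.49994504, -0.05877651,  0.097     ])]
base [ 0.50330495 -0.06501034  0.        ]
gm [ 0.44137263 -0.31567612  0.015     ] re [ 0.50211855 -0.24629589  0.015     ]
```

View pics/c1z.png

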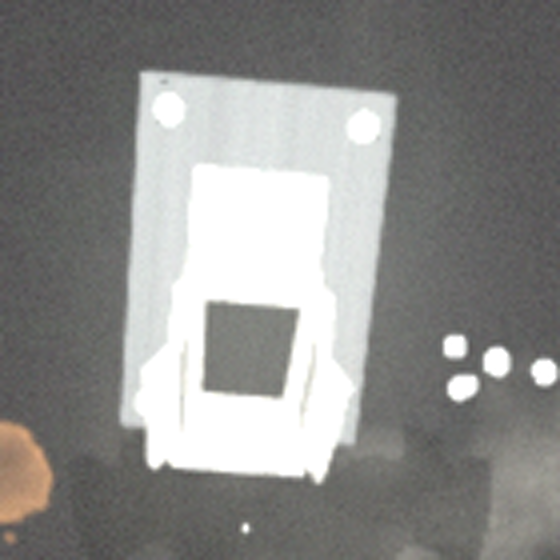

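The plate corners in the crop are (141,72), (397,96), (121,425) and (355,443), with the channel between. I'll fit the yaw and check it with a model overlay.

Run:
```python
from h import *
c=dict(np.load("c1_wrist.npz"))
pc=np.array([(141,72),(397,96),(121,425),(355,443)])/4+[190,100]
for z in(.003,.006):
    P=np.array([atz("wrist",p,z,c) for p in pc]); print(z,P.round(4).tolist(),"ctr",P.mean(0))
    print("size",np.linalg.norm(P[0]-P[2]),np.linalg.norm(P[1]-P[3]),np.linalg.norm(P[0]-P[1]),np.linalg.norm(P[2]-P[3]))
    for a,b in((2,0),(3,1)): d=P[a*0+b]-P[a]; print("yaw long",np.degrees(np.arctan2(d[1],d[0])))
    for a,b in((0,1),(2,3)): d=P[b]-P[a]; print("yaw short",np.degrees(np.arctan2(d[1],d[0])))
yaw=np.radians(87.5); s=2**-.5
X=np.array([np.cos(yaw)*s,np.sin(yaw)*s,s]);Z=np.array([-np.cos(yaw)*s,-np.sin(yaw)*s,s]);Y=np.cross(Z,X)
rest=np.array([.502,-.060,.097])
def w(p): return rest+p[0]*X+p[1]*Y+p[2]*Z
m=[]
for n in("wrist","top","scene"):
    im=cv2.imread("pics/c1_wrist.png" if n=="wrist" else f"pics/{n}0.png"); cc=c if n=="wrist" else None
    f=4
    if n=="wrist":o=(190,100)
    elif n=="top": o=(225,150)
    else: o=(206,170)
    big=cv2.resize(im[o[1]:o[1]+140,o[0]:o[0]+140],None,fx=f,fy=f,interpolation=2)
    def L(a,col):
        q=(proj(n,[w(p) for p in a],cc)-o)*f; cv2.polylines(big,[q.astype(int).reshape(-1,1,2)],False,col,1)
    for y in(-.0175,.0175): L([(-.08,y,-.015),(-.014,y,-.015),(-.014,y,.003),(-.08,y,.003),(-.08,y,-.015)],(0,0,255))
    for y in(-.026,.026): L([(-.08,y,.009),(-.014,y,.009)],(0,255,0))
    L([(-.014,-.0175,-.015),(-.014,.0175,-.015)],(0,0,255));L([(-.08,-.0175,-.015),(-.08,.0175,-.015)],(255,0,255))
    m.append(big[:,:])
cv2.imwrite("pics/ov.png",cv2.resize(np.hstack(m),(800,267)) if 0 else cv2.resize(np.hstack(m[:2]),(800,400)))
cv2.imwrite("pics/ov3.png",m[2])
```

```text
0.003 [[0.4665, -0.0095, 0.003], [0.5458, -0.0186, 0.003], [0.4536, -0.1268, 0.003], [0.533, -0.1351, 0.003]] ctr [ 0.49973226 -0.07248752  0.003     ]
size 0.11794156634148595 0.11720580123405006 0.07988444319668431 0.07988289943396659
yaw long 83.72647157217139
yaw long 83.72552272663405
yaw short -6.506456022251521
yaw short -5.978733165940928
0.006 [[0.4668, -0.0093, 0.006], [0.5455, -0.0183, 0.006], [0.454, -0.1256, 0.006], [0.5328, -0.1338, 0.006]] ctr [ 0.49976777 -0.07172778  0.006     ]
size 0.11698837835218202 0.11625855960009064 0.07923882779450414 0.07923729650827063
yaw long 83.72647157217136
yaw long 83.72552272663408
yaw short -6.5064560222515215
yaw short -5.978733165940915
```

View pics/ov.png

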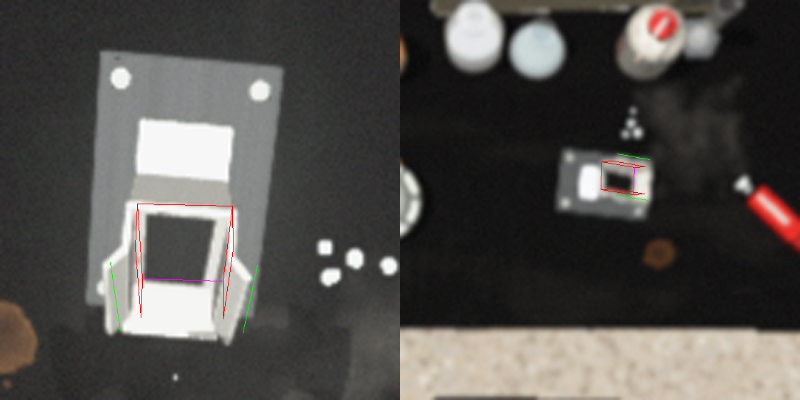

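Call:
{"api": "step_arm", "payload": {"targets": [[[0, 0, 0], [-35, -6, 0], 85], [[0, 0, 0], [-35, -6, 0], 85], [[0, 0, 0], [-35, -6, 0], 85], [[0, 0, 0], [-35, -6, 0], 85], [[0, 0, 0], [-35, -6, 0], 85]]}}

```text
time: 4.55
tool_pos: [0.4683, -0.2241, 0.3041]
tcp_rot: [2.237, 2.206, 0.001]
wrist_force: [1.3, -0.3, -0.5]
width: 0.995
grip_force: 0.0
```

Call:
{"api": "step_arm", "payload": {"targets": [[[0, 0, 0], [-35, -6, 0], 85], [[0, 0, 0], [-35, -6, 0], 85], [[0, 0, 0.11], [0, 0, 0], 85], [[0, 0, 0.11], [0, 0, 0], 85], [[0, 0, 0.11], [0, 0, 0], 85]]}}

```text
time: 4.97
tool_pos: [0.4554, -0.2936, 0.3038]
tcp_rot: [-2.576, -1.798, -0.0]
wrist_force: [-0.5, -0.2, 0.2]
width: 0.996
grip_force: 0.0
```

Call:
{"api": "step_arm", "payload": {"targets": [[[0, 0, 0.11], [0, 0, 0], 85], [[0, 0, 0.11], [0, 0, 0], 85], [[0, 0, 0.11], [0, 0, 0], 85], [[0, 0, 0.11], [0, 0, 0], 85], [[0, 0, 0], [0, 0, 0], 85]]}}

```text
time: 5.38
tool_pos: [0.4557, -0.2926, 0.3039]
tcp_rot: [-2.903, -1.199, -0.0]
wrist_force: [0.3, -0.2, 0.4]
width: 0.993
grip_force: 0.0
```

Run:
```python
from h import *
s=log(); print(s["tool_pos"],s["q"],s["time"])
r=R.from_rotvec(s["tcp_rot"]).as_matrix(); print(r.round(4))
look(["gauge_mid","rod_end","chuck_mouth"],"g1")
c=dict(np.load("g1_wrist.npz"))
g=cut_out("wrist","gauge_mid")[0]; m=g["region"]; print(g["score"],g["extent"],m.sum())
ys,xs=np.nonzero(m); 
rgb=cv2.imread("pics/g1_wrist.png").astype(int); red=m&(rgb[:,:,2]>rgb[:,:,1]+60)&(rgb[:,:,2]>rgb[:,:,0]+60)
ys,xs=np.nonzero(red); print("red n",len(xs))
rect=cv2.minAreaRect(np.c_[xs,ys].astype(np.float32)); bp=cv2.boxPoints(rect)
print(np.round(bp,1).tolist(),[atz("wrist",p,.03,c).round(4).tolist() for p in bp], "ctr",atz("wrist",rect[0],.03,c))
for d in("gauge_mid","rod_end","chuck_mouth"):
    for t in tip_of("wrist",d)[:1]: print(d,atz("wrist",t["at"][::-1],.015,c))
```

```text
[ 0.45572498 -0.29261475  0.30386642] [-6.16897803e-01  1.14172332e-02  1.88938395e+00  2.35208694e-04
  1.24092188e+00  1.70493390e-01] 5.3833
[[ 7.086e-01  7.056e-01  0.000e+00]
 [ 7.056e-01 -7.086e-01  3.000e-04]
 [ 2.000e-04 -2.000e-04 -1.000e+00]]
wrist gauge_mid [([254.8, 175.5], 0.74)]
wrist rod_end [([252.7, 101.9], 0.63)]
wrist chuck_mouth [([256.2, 231.8], 0.77)]
0.93 [243.9, 103.8, 269.9, 237.8] 2984
red n 1741
[[243.0, 123.0], [268.0, 123.0], [268.0, 206.0], [243.0, 206.0]] [[0.4771, -0.2531, 0.03], [0.4974, -0.2735, 0.03], [0.4255, -0.3468, 0.03], [0.4034, -0.3245, 0.03]] ctr [ 0.45235629 -0.29794764  0.03      ]
gauge_mid [ 0.43901114 -0.30996808  0.015     ]
rod_end [ 0.5013606 -0.2445916  0.015    ]
chuck_mouth [ 0.38428249 -0.36694568  0.015     ]
```

View pics/g1_wrist.png

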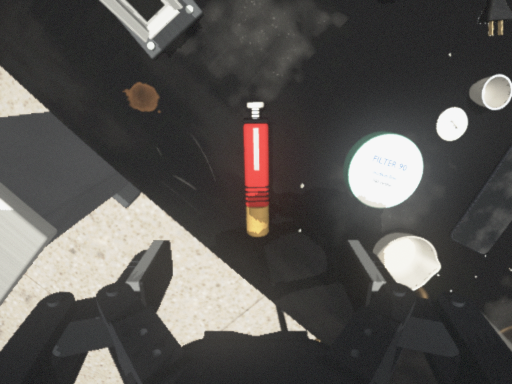

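The gauge lies nearly vertical in the picture, with its cap at (255,103) and mouth at (257,235), centred between the fingers. I'll go down.

Call:
{"api": "step_arm", "payload": {"targets": [[[0, 0, -0.02], [3, 0, 30], 45], [[0, 0, 0], [0, 0, 36], 45], [[0, 0, 0], [0, 0, 36], 45], [[0, 0, 0], [0, 0, 36], 45], [[0, 0, 0], [0, 0, 36], 45]]}}

```text
time: 6.2
tool_pos: [0.4572, -0.2923, 0.1287]
tcp_rot: [2.891, 1.228, 0.001]
wrist_force: [0.5, -0.2, -0.0]
width: 0.526
grip_force: 0.0
```

Call:
{"api": "step_arm", "payload": {"targets": [[[0, 0, 0], [0, 0, 0], 45], [[0, 0, 0], [0, 0, 0], 45], [[0, 0, 0], [0, 0, 0], 45]]}}

```text
time: 6.45
tool_pos: [0.4582, -0.2929, 0.1316]
tcp_rot: [2.89, 1.227, 0.002]
wrist_force: [0.8, -0.1, -0.1]
width: 0.528
grip_force: 0.0
```

Run:
```python
from h import *
s=log(); print(s["tool_pos"],s["width"],s["time"],nose_length() if callable(nose_length) else nose_length)
look(["gauge_mid","rod_end","chuck_mouth"],"g2")
```

```text
[ 0.45816451 -0.29291791  0.13156696] 0.52774442998139 6.45 0.0726
wrist gauge_mid [([253.8, 239.1], 0.94)]
wrist rod_end [([254.5, 110.5], 0.8)]
wrist chuck_mouth [([252.9, 328.6], 0.87)]
```

Call:
{"api": "step_arm", "payload": {"targets": [[[0, 0, 0], [0, 0, 20], 45], [[0, 0, 0], [0, 0, 20], 45], [[0, 0, 0], [0, 0, 15], 45], [[0, 0, 0], [0, 0, 0], 45], [[0, 0, 0], [0, 0, 0], 25]], "grip_force": 50}}

```text
time: 7.07
tool_pos: [0.4573, -0.2922, 0.0754]
tcp_rot: [-2.892, -1.227, 0.0]
wrist_force: [-0.1, 0.9, 0.2]
width: 0.396
grip_force: 0.0
```

Call:
{"api": "step_arm", "payload": {"targets": [[[0, 0, 0], [0, 0, 0], 20], [[0, 0, 0], [0, 0, 0], 20], [[0, 0, 0], [0, 0, 0], 20], [[0, 0, 0], [0, 0, 0], 20]]}}

```text
time: 7.4
tool_pos: [0.458, -0.2927, 0.0761]
tcp_rot: [2.89, 1.227, 0.002]
wrist_force: [-0.3, 0.7, 2.2]
width: 0.344
grip_force: 52.4
```

Run:
```python
from h import *
from scipy.optimize import least_squares
s=log(); print(s["tool_pos"],s["width"],s["grip_force"],s["wrist_force"])
L=[json.loads(l) for l in open("log.jsonl")]
L.append(dict(q=[1.145110,.2638797,1.6039576,-4.7e-6,1.273681,-.0369028],tool_pos=[.25587948,.6246401,.30391634],tcp_rot=[.606854,3.0824,.000112]))
rz=lambda a:R.from_euler("z",a);ry=lambda a:R.from_euler("y",a)
def fk(q,p):
    h,a1,d,L1,e,L2,L3=p
    P=np.array([0,0,h]);r=rz(q[0]);P=P+r.apply([a1,d,0])
    r=r*ry(q[1]);P=P+r.apply([0,0,L1]);r=r*ry(q[2]);P=P+r.apply([e,0,L2])
    r=r*rz(q[3])*ry(q[4]);P=P+r.apply([0,0,L3]);r=r*rz(q[5]);return P,r
f=lambda p:np.concatenate([fk(l["q"],p)[0]-l["tool_pos"] for l in L]+[1e-3*(p-np.array([.2,0,.02,.4,0,.4,.2]))])
o=least_squares(f,[.2,0,.02,.4,0,.4,.2]);print(o.x.round(4),np.abs(o.fun[:-7]).max())
q=L[0]["q"];r=fk(q,o.x)[1];T=R.from_rotvec(L[0]["tcp_rot"]);print((r.inv()*T).as_rotvec(),[(fk(l["q"],o.x)[1].inv()*R.from_rotvec(l["tcp_rot"])).as_rotvec().round(3) for l in L[1:3]])
```

```text
[ 0.45798783 -0.29273412  0.07608857] 0.3440717262081891 52.352197766304016 [-0.29969536  0.65759914  2.24259316]
[0.2458 0.     0.0249 0.512  0.0014 0.5662 0.2691] 1.4204398085464198e-05
[-5.04819853e-16  3.05878442e-16  1.57079633e+00] [array([0.   , 0.   , 1.571]), array([-0.   ,  0.   ,  1.571])]
```

Call:
{"api": "step_arm", "payload": {"targets": [[[0, 0, 0], [0, 0, -15], 20], [[0, 0, 0], [0, 0, -35], 20], [[0, 0, 0], [0, 0, -35], 20], [[0, 0, 0], [0, 0, -35], 20], [[0, 0, 0], [0, 0, -35], 20]]}}

```text
time: 7.82
tool_pos: [0.4567, -0.2917, 0.2313]
tcp_rot: [-2.891, -1.227, 0.0]
wrist_force: [0.7, -1.3, -2.7]
width: 0.341
grip_force: 51.9
```

Call:
{"api": "step_arm", "payload": {"targets": [[[0, 0.11, 0], [0, 0, 0], 20], [[0, 0.11, 0], [0, 0, 0], 20], [[0, 0.11, 0], [0, 0, 0], 20], [[0, 0, 0], [0, 0, 0], 20], [[0, 0, 0], [0, 0, 0], 20]]}}

```text
time: 8.23
tool_pos: [0.4558, -0.2928, 0.2292]
tcp_rot: [-2.744, -1.16, -0.452]
wrist_force: [-0.2, 0.1, -2.7]
width: 0.338
grip_force: 52.0
```

```bash
cat > kin.py <<'E'
from h import *
from scipy.optimize import least_squares
rz=lambda a:R.from_euler("z",a);ry=lambda a:R.from_euler("y",a)
lo=np.array([-2.63,-.94,.31,-1.31,0,-2.55]);hi=np.array([2.63,2.18,2.57,4.45,2.66,2.55])
def fk(q,p):
    h,d,L1,e,L2,L3=p
    P=np.array([0,0,h]);r=rz(q[0]);P=P+r.apply([0,d,0])
    r=r*ry(q[1]);P=P+r.apply([0,0,L1]);r=r*ry(q[2]);P=P+r.apply([e,0,L2])
    r=r*rz(q[3])*ry(q[4]);P=P+r.apply([0,0,L3]);return P,r*rz(q[5]+np.pi/2)
def fit():
    L=[json.loads(l) for l in open("log.jsonl")]
    f=lambda p:np.concatenate([fk(l["q"],p)[0]-l["tool_pos"] for l in L])
    o=least_squares(f,[.2458,.025,.512,0,.566,.27]);print("fit",o.x.round(4),np.abs(o.fun).max()); return o.x
def ik(P,rot,p,q0):
    def f(q):
        a,r=fk(q,p); return np.r_[(a-P)*5,(r.inv()*rot).as_rotvec()]
    o=least_squares(f,np.clip(q0,lo+.01,hi-.01),bounds=(lo,hi)); return o.x,np.abs(o.fun).max()
def frame(yaw,el,):  # gauge/tool x axis at azimuth yaw, elevation el ; tool z below
    c,s=np.cos,np.sin
    X=np.array([c(yaw)*c(el),s(yaw)*c(el),s(el)]);Zg=np.array([-c(yaw)*s(el),-s(yaw)*s(el),c(el)])
    return X,Zg,R.from_matrix(np.c_[X,np.cross(-Zg,X),-Zg])
E
python3 - <<'E'
from kin import *
s=log(); print(s["tool_pos"],s["q"],s["time"],s["grip_force"],s["wrist_force"]); p=fit()
q=s["q"]
rest=np.array([.501,-.060,.097]);y=np.radians(83.7)
for el in(20,45):
    X,Z,r=frame(y,np.radians(el)); P=rest+.08*Z*(el==45)+.027*X+.0615*Z+[0,0,.05]
    q,e=ik(P,r,p,q);print("cradle",el,q.round(3),e)
V=np.array([.472,.2185,.12])
for yaw in(110,90,83.7,60,40,25,0):
    qq=q
    for el in(45,60,75,90):
        X,Z,r=frame(np.radians(yaw),np.radians(el)); P=V+[0,0,.03]+.107*X+.0615*Z
        qq,e=ik(P,r,p,qq)
    print("valve",yaw,qq.round(3),round(e,4))
# push: tool z=-X cradle
X,Z,r=frame(y,np.radians(45))
for a in range(0,360,90):
    rr=R.from_matrix(np.c_[X,np.cross(-Z,X),-Z])*R.from_euler("y",-90,degrees=True)*R.from_euler("z",a,degrees=True)
    b=min((ik(rest+.096*X+.073*X,rr,p,q0) for q0 in(q,[-.1,0,1.8,0,.8,0],[-.1,0,1.8,3,.8,0],[-.1,0,1.8,-1,.8,0])),key=lambda t:t[1])
    print("push",a,rr.apply([0,0,1]),b[0].round(3),b[1])
E
```

```text
[ 0.45580133 -0.29279793  0.22922543] [-0.78169573  0.06863185  2.00253539  0.36800519  1.10444473 -0.18324944] 8.2333 52.02329635620117 [-0.15546901  0.06254852 -2.73914088]
fit [0.2518 0.0249 0.512  0.0014 0.5662 0.2751] 5.368649969028638e-12
cradle 20 [-0.343  0.052  2.055  0.374  1.146 -0.408] 4.926614671774132e-14
cradle 45 [-0.66   0.183  1.933  0.648  1.52  -0.752] 1.0047518372857667e-14
valve 110 [-0.207  0.497  1.974  1.118  1.905 -0.979] 0.0
valve 90 [-0.296  0.354  2.209  1.32   1.731 -1.013] 0.0
valve 83.7 [-0.316  0.306  2.284  1.395  1.678 -1.029] 0.0
valve 60 [-0.316  0.104  2.562  1.756  1.476 -1.104] 0.0
valve 40 [-0.247  0.085  2.57   1.904  1.389 -1.112] 0.2483
valve 25 [ 0.201 -0.369  2.57   2.159  0.389 -0.738] 0.3855
valve 0 [ 0.446 -0.551  2.57  -0.871  0.144  2.55 ] 0.5402
push 0 [-0.07759388 -0.70283653 -0.70710678] [ 0.398  0.266  1.935 -0.674  1.432  0.777] 1.3322676295501878e-15
push 90 [-0.07759388 -0.70283653 -0.70710678] [ 0.398  0.266  1.935 -0.674  1.432  2.348] 7.604264440352893e-13
push 180 [-0.07759388 -0.70283653 -0.70710678] [ 0.398  0.266  1.935 -0.674  1.432 -2.364] 3.425038030968608e-14
push 270 [-0.07759388 -0.70283653 -0.70710678] [ 0.398  0.266  1.935 -0.674  1.432 -0.794] 5.859202012459262e-14
```

```bash
cat >> kin.py <<'E'
def plan(P,rot):
    s=log();r=R.from_rotvec(s["tcp_rot"]); rv=(r.inv()*rot).as_rotvec(); n=max(1,int(np.ceil(np.linalg.norm(rv)/.122)))
    d=rot.inv().apply(P-s["tool_pos"])*1e3
    print("turn",rv.round(4),"rows",n,"each",(rv/n).round(4),"| then shift(mm, new axes)",d.round(1),"len",np.linalg.norm(d).round(1),"| t",round(s["time"],2),"F",np.round(s["wrist_force"],1))
rest=np.array([.501,-.060,.097]);cy=np.radians(83.7);CX,CZ,CR=frame(cy,np.radians(45));GX,GZ=.0254,.0611
V=np.array([.472,.2185,.12])
E
python3 - <<'E'
from kin import *
plan(rest+CX*(GX+.02)+CZ*(GZ+.06),CR)
E
```

```text
turn [ 0.3503  0.4407 -0.5669] rows 7 each [ 0.05   0.063 -0.081] | then shift(mm, new axes) [119.   19.4 139.5] len 184.4 | t 8.23 F [-0.2  0.1 -2.7]
```

Call:
{"api": "step_arm", "payload": {"targets": [[[0.05, 0.063, -0.081], [0, 0, 0], 20], [[0.05, 0.063, -0.081], [0, 0, 0], 20], [[0.05, 0.063, -0.081], [0, 0, 0], 20], [[0.05, 0.063, -0.081], [0, 0, 0], 20], [[0.05, 0.063, -0.081], [0, 0, 0], 20]]}}

```text
time: 8.65
tool_pos: [0.4573, -0.2919, 0.2298]
tcp_rot: [-2.124, -1.567, -0.698]
wrist_force: [-0.1, 0.2, -3.9]
width: 0.336
grip_force: 52.0
```

Call:
{"api": "step_arm", "payload": {"targets": [[[0.05, 0.063, -0.081], [0, 0, 0], 20], [[0.05, 0.063, -0.081], [0, 0, 0], 20], [[0, 0, 0], [24, 4, 28], 20], [[0, 0, 0], [24, 4, 28], 20], [[0, 0, 0], [24, 4, 28], 20]]}}

```text
time: 9.07
tool_pos: [0.4815, -0.1829, 0.22]
tcp_rot: [-1.867, -1.676, -0.771]
wrist_force: [1.5, -0.2, -2.8]
width: 0.345
grip_force: 52.1
```

Call:
{"api": "step_arm", "payload": {"targets": [[[0, 0, 0], [24, 4, 28], 20], [[0, 0, 0], [23, 3.5, 27], 20], [[0, 0, 0], [0, 0, 0], 20], [[0, 0, 0], [0, 0, 0], 20]]}}

```text
time: 9.4
tool_pos: [0.4958, -0.1102, 0.2153]
tcp_rot: [-1.862, -1.682, -0.77]
wrist_force: [0.1, -1.2, -2.8]
width: 0.341
grip_force: 52.1
```

Run:
```python
from kin import *
plan(rest+CX*(GX+.02)+CZ*(GZ+.06),CR)
look(["gauge_mid","rod_end","chuck_mouth","cradle_rest"],"p1",("wrist","scene","top"))
s=read_state();r=R.from_rotvec(s["tcp_rot"]);gm=s["tool_pos"]+r.apply([-GX,0,GZ]);
print("pred gm",gm)
for n in("wrist","scene","top"):
    print(n,proj(n,[gm,gm-.08*r.apply([1,0,0]),gm+.094*r.apply([1,0,0])]).round(1).tolist())
a=[cv2.imread(f"pics/p1_{n}.png") for n in("wrist","scene")]
cv2.imwrite("pics/p1.png",np.hstack([cv2.resize(a[0],(400,300)),cv2.resize(a[1][150:300,200:400],(400,300))]))
```

```text
turn [-0.0056  0.0016  0.0062] rows 1 each [-0.0056  0.0016  0.0062] | then shift(mm, new axes) [-2.6 -0.3 -1.8] len 3.1 | t 9.4 F [ 0.1 -1.2 -2.8]
wrist gauge_mid []
wrist rod_end []
wrist chuck_mouth [([255.6, 292.2], 0.28)]
wrist cradle_rest []
scene gauge_mid [([282.2, 218.1], 0.59)]
scene rod_end [([273.2, 194.0], 0.43)]
scene chuck_mouth [([288.3, 242.9], 0.59)]
scene cradle_rest [([276.2, 232.3], 0.87), ([216.6, 214.3], 0.54)]
top gauge_mid [([309.5, 210.5], 0.57), ([266.5, 171.7], 0.57)]
top rod_end [([289.9, 205.9], 0.61)]
top chuck_mouth [([289.5, 205.0], 0.33)]
top cradle_rest [([296.4, 214.4], 0.79), ([221.2, 218.5], 0.7)]
pred gm [ 0.49902713 -0.08786779  0.15488204]
wrist [[254.8, 291.8], [255.0, 392.8], [254.5, 112.6]]
scene [[283.0, 219.7], [292.5, 242.5], [271.8, 192.9]]
top [[306.4, 210.0], [320.3, 213.4], [288.7, 205.7]]
```

View pics/p1.png

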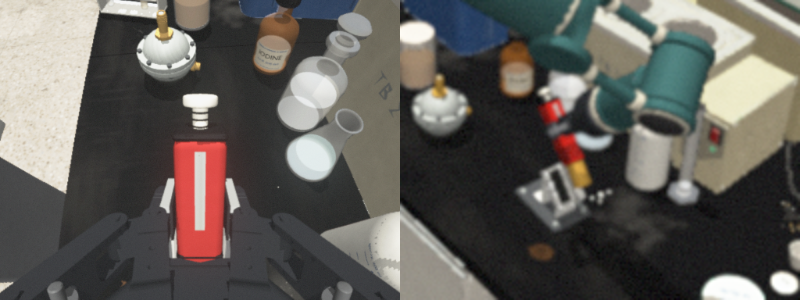

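The left part shows the gauge held squarely with its rod out. The right part shows it above the cradle as predicted. I'll lower it into the channel.

Call:
{"api": "step_arm", "payload": {"targets": [[[0, 0, 0], [-1, 0, 20], 20], [[0, 0, 0], [-1, 0, 15], 20], [[0, 0, 0], [0, 0, 10], 20], [[0, 0, 0], [0, 0, 10], 20], [[0, 0, 0], [0, 0, 0], 20]]}}

```text
time: 10.57
tool_pos: [0.4994, -0.0741, 0.1744]
tcp_rot: [-1.863, -1.676, -0.775]
wrist_force: [-0.6, 0.3, -2.3]
width: 0.343
grip_force: 52.0
```

Call:
{"api": "step_arm", "payload": {"targets": [[[0, 0, 0], [-8, 0, 1], 20], [[0, 0, 0], [-5, 0, 1], 20], [[0, 0, 0], [0, 0, 0], 20]]}}

```text
time: 10.82
tool_pos: [0.4994, -0.0842, 0.1644]
tcp_rot: [-1.866, -1.677, -0.777]
wrist_force: [-0.9, -0.4, -2.1]
width: 0.344
grip_force: 52.1
```

Run:
```python
from kin import *
plan(rest+CX*GX+CZ*GZ,CR)
s=read_state();print(R.from_rotvec(s["tcp_rot"]).inv().apply(s["wrist_force"]),CR.inv().apply([0,0,-2.7]))
```

```text
turn [ 0.0007 -0.0006  0.0035] rows 1 each [ 0.0007 -0.0006  0.0035] | then shift(mm, new axes) [-5.1 -1.1  3.7] len 6.4 | t 10.82 F [-0.9 -0.4 -2.1]
[-1.79463229 -0.83670272  1.14760062] [-1.90918831  0.          1.90918831]
```

Call:
{"api": "step_arm", "payload": {"targets": [[[0, 0, 0], [0, 0, 1.5], 20], [[0, 0, 0], [0, 0, 1], 20], [[0, 0, 0], [-2, 0, 0], 20], [[0, 0, 0], [-2, 0, 0], 20], [[0, 0, 0], [0, 0, 0], 20]]}}

```text
time: 11.23
tool_pos: [0.4993, -0.0845, 0.1603]
tcp_rot: [-1.865, -1.677, -0.777]
wrist_force: [-1.0, 0.3, -2.5]
width: 0.341
grip_force: 52.1
```

Call:
{"api": "step_arm", "payload": {"targets": [[[0, 0, 0], [-2, 0, 0], 20], [[0, 0, 0], [0, 0, 0], 20]]}}

```text
time: 11.4
tool_pos: [0.4992, -0.0858, 0.1589]
tcp_rot: [-1.865, -1.678, -0.777]
wrist_force: [-0.5, -0.4, -2.5]
width: 0.343
grip_force: 52.1
```

Run:
```python
from kin import *
plan(rest+CX*GX+CZ*GZ,CR)
s=read_state();print(R.from_rotvec(s["tcp_rot"]).inv().apply(s["wrist_force"]))
```

```text
turn [ 0.0006 -0.0011  0.0043] rows 1 each [ 0.0006 -0.0011  0.0043] | then shift(mm, new axes) [-0.1 -1.1  1. ] len 1.4 | t 11.4 F [-0.5 -0.4 -2.5]
[-2.12871281 -0.4723263   1.46903688]
```

Call:
{"api": "step_arm", "payload": {"targets": [[[0, 0, 0], [0, 0, 1], 20], [[0, 0, 0], [0, 0, 1], 20], [[0, 0, 0], [0, 0, 0], 20]]}}

```text
time: 11.65
tool_pos: [0.4995, -0.0849, 0.1582]
tcp_rot: [-1.865, -1.679, -0.777]
wrist_force: [-3.8, -4.2, 1.3]
width: 0.34
grip_force: 53.0
```

Call:
{"api": "step_arm", "payload": {"targets": [[[0, 0, 0], [-2, 0, 0], 20], [[0, 0, 0], [0, 0, 0], 20]]}}

```text
time: 11.82
tool_pos: [0.4995, -0.0858, 0.1575]
tcp_rot: [-1.864, -1.677, -0.779]
wrist_force: [-4.2, -1.6, 4.9]
width: 0.344
grip_force: 53.2
```

Call:
{"api": "step_arm", "payload": {"targets": [[[0, 0, 0], [-2, 0, 0], 20], [[0, 0, 0], [0, 0, 0], 20]]}}

```text
time: 11.98
tool_pos: [0.4994, -0.087, 0.1563]
tcp_rot: [-1.863, -1.677, -0.779]
wrist_force: [-4.8, -0.4, 6.0]
width: 0.338
grip_force: 53.2
```

Run:
```python
from kin import *
plan(rest+CX*GX+CZ*GZ,CR)
s=read_state();print(R.from_rotvec(s["tcp_rot"]).inv().apply(s["wrist_force"]))
```

```text
turn [ 0.0007 -0.0033  0.0052] rows 1 each [ 0.0007 -0.0033  0.0052] | then shift(mm, new axes) [ 2.6 -1.4 -0.1] len 2.9 | t 11.98 F [-4.8 -0.4  6. ]
[ 3.61932096 -4.74683903 -4.92442977]
```

Call:
{"api": "step_arm", "payload": {"targets": [[[0, 0, 0], [0, -1.5, 0], 20], [[0, 0, 0], [0, 0, 0], 20]]}}

```text
time: 12.15
tool_pos: [0.4986, -0.0872, 0.156]
tcp_rot: [-1.865, -1.679, -0.78]
wrist_force: [-0.7, -0.9, 3.5]
width: 0.339
grip_force: 52.8
```

Call:
{"api": "step_arm", "payload": {"targets": [[[0, 0, 0], [-2, 0, 0], 20], [[0, 0, 0], [0, 0, 0], 20]]}}

```text
time: 12.32
tool_pos: [0.4986, -0.0879, 0.1554]
tcp_rot: [-1.863, -1.677, -0.782]
wrist_force: [-0.5, 3.2, 9.6]
width: 0.343
grip_force: 53.0
```

Run:
```python
from kin import *
plan(rest+CX*GX+CZ*GZ,CR)
s=read_state();print(R.from_rotvec(s["tcp_rot"]).inv().apply(s["wrist_force"]))
```

```text
turn [ 0.0024 -0.0047  0.0058] rows 1 each [ 0.0024 -0.0047  0.0058] | then shift(mm, new axes) [ 3.9 -0.7 -0. ] len 3.9 | t 12.32 F [-0.5  3.2  9.6]
[ 9.03529565 -0.80850344 -4.53737902]
```

Call:
{"api": "step_arm", "payload": {"targets": [[[0, 0, 0], [0, 0, 0], 48], [[0, 0, 0], [0, 0, 0], 48], [[0, 0, 0], [0, 0, 0], 48], [[0, 0, 0], [0, 0, 0], 48]]}}

```text
time: 12.65
tool_pos: [0.4974, -0.0884, 0.1531]
tcp_rot: [-1.865, -1.677, -0.777]
wrist_force: [-0.1, -0.4, 0.4]
width: 0.559
grip_force: 0.0
```

Call:
{"api": "step_arm", "payload": {"targets": [[[0, 0, 0], [3, 0, -20], 48], [[0, 0, 0], [0, 0, -35], 48], [[0, 0, 0], [0, 0, -35], 48], [[0, 0, 0], [0, 0, 0], 0], [[0, 0, 0], [0, 0, 0], 0]]}}

```text
time: 13.07
tool_pos: [0.4916, -0.1513, 0.2204]
tcp_rot: [-1.869, -1.68, -0.78]
wrist_force: [0.6, 0.4, -1.0]
width: 0.288
grip_force: 0.0
```

Run:
```python
from kin import *
look(["gauge_mid","rod_end","chuck_mouth","cradle_rest"],"p2",("wrist","scene","top"))
for n in("scene","top"):
    print(n,proj(n,[rest,rest-.08*CX,rest+.094*CX]).round(1).tolist())
p=fit();s=read_state();q=s["q"]
T2=np.array([.508,.085,.34]);plan(T2,CR)
q2,e=ik(T2,CR,p,q);print(q2.round(2),e)
for a in range(0,91,15):
    q2,e=ik(T2,CR*R.from_euler("y",-a,degrees=True),p,q2);print(a,q2.round(2),round(e,4))
a=[cv2.imread(f"pics/p2_{n}.png") for n in("wrist","scene")]
cv2.imwrite("pics/p2.png",np.hstack([cv2.resize(a[0],(400,300)),cv2.resize(a[1][150:300,200:400],(400,300))]))
```

```text
wrist gauge_mid [([258.1, 223.3], 0.96), ([381.1, 175.0], 0.22)]
wrist rod_end [([256.0, 111.5], 0.92)]
wrist chuck_mouth [([254.9, 298.0], 0.79), ([383.2, 175.5], 0.48), ([244.0, 19.4], 0.26)]
wrist cradle_rest []
scene gauge_mid [([279.2, 227.9], 0.84), ([216.7, 214.1], 0.48), ([275.7, 230.5], 0.22)]
scene rod_end [([273.4, 249.0], 0.67), ([266.6, 206.1], 0.39)]
scene chuck_mouth [([285.6, 250.5], 0.74)]
scene cradle_rest [([275.6, 229.8], 0.9)]
top gauge_mid [([299.0, 213.1], 0.66)]
top rod_end [([215.7, 220.5], 0.64)]
top chuck_mouth [([313.9, 216.6], 0.66)]
top cradle_rest [([293.0, 211.4], 0.95)]
scene [[277.0, 228.5], [286.1, 250.5], [266.3, 202.5]]
top [[296.3, 211.1], [310.1, 214.4], [278.9, 206.8]]
fit [0.2518 0.0249 0.512  0.0014 0.5662 0.2751] 5.309364059513655e-12
turn [ 0.0006 -0.0013  0.0045] rows 1 each [ 0.0006 -0.0013  0.0045] | then shift(mm, new axes) [251.6  -8.5  80.8] len 264.4 | t 13.82 F [-0.6 -0.6  0.2]
[-0.27 -0.04  2.02  0.79  1.39 -0.4 ] 1.4029888362188103e-12
0 [-0.27 -0.04  2.02  0.79  1.39 -0.4 ] 0.0
15 [-0.15 -0.08  1.98  0.54  1.31 -0.21] 0.0
30 [-0.02 -0.09  1.93  0.27  1.28  0.01] 0.0
45 [ 0.12 -0.06  1.9   0.    1.31  0.23] 0.0
60 [ 0.25 -0.01  1.86 -0.25  1.39  0.41] 0.0
75 [ 0.36  0.06  1.84 -0.46  1.5   0.56] 0.0
90 [ 0.44  0.15  1.82 -0.65  1.63  0.67] 0.0
```

View pics/p2.png

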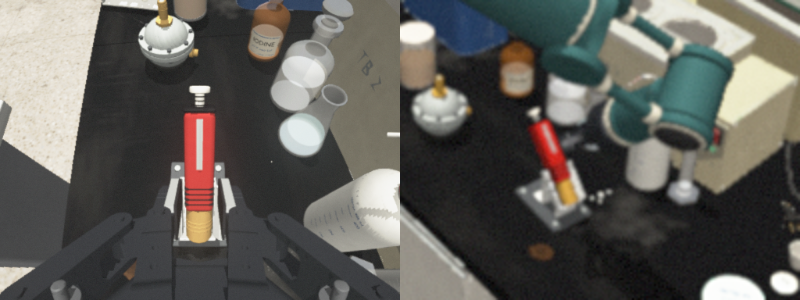

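The gauge lies seated in the cradle with its rod out, and the cap is at (200,90) in the left part. Now I'll bring the closed fingers round to push the rod.

Call:
{"api": "step_arm", "payload": {"targets": [[[0, 0, 0], [40, -2, 0], 0], [[0, 0, 0], [40, -2, 0], 0], [[0, 0, 0], [40, -2, 0], 0], [[0, 0, 0], [40, -2, 0], 0], [[0, 0, 0], [30, 0, 27], 0]]}}

```text
time: 14.23
tool_pos: [0.5009, 0.0033, 0.3406]
tcp_rot: [-1.868, -1.683, -0.786]
wrist_force: [0.9, -0.3, -0.7]
width: 0.0
grip_force: 0.0
```

Call:
{"api": "step_arm", "payload": {"targets": [[[0, 0, 0], [30, 0, 27], 0], [[0, 0, 0], [31, 0, 27], 0], [[0, -0.12, 0], [0, 0, 0], 0], [[0, -0.12, 0], [0, 0, 0], 0], [[0, -0.12, 0], [0, 0, 0], 0]]}}

```text
time: 14.65
tool_pos: [0.5073, 0.0847, 0.3403]
tcp_rot: [-2.104, -1.891, -0.455]
wrist_force: [-0.7, 0.4, -0.6]
width: 0.001
grip_force: 0.0
```

Call:
{"api": "step_arm", "payload": {"targets": [[[0, -0.12, 0], [0, 0, 0], 0], [[0, -0.12, 0], [0, 0, 0], 0], [[0, -0.12, 0], [0, 0, 0], 0], [[0, -0.12, 0], [0, 0, 0], 0], [[0, -0.12, 0], [0, 0, 0], 0]]}}

```text
time: 15.07
tool_pos: [0.5078, 0.0847, 0.3412]
tcp_rot: [2.241, 2.011, -0.193]
wrist_force: [-0.8, -0.3, -0.3]
width: -0.004
grip_force: 0.0
```

Call:
{"api": "step_arm", "payload": {"targets": [[[0, -0.12, 0], [0, 0, 0], 0], [[0, -0.12, 0], [0, 0, 0], 0], [[0, -0.12, 0], [0, 0, 0], 0], [[0, -0.12, 0], [0, 0, 0], 0], [[0, -0.12, 0], [0, 0, 0], 0]]}}

```text
time: 15.48
tool_pos: [0.5077, 0.0853, 0.3407]
tcp_rot: [1.871, 1.677, -0.761]
wrist_force: [0.4, -0.3, -0.9]
width: -0.004
grip_force: 0.0
```

```bash
cat >> kin.py <<'E'
PR=CR*R.from_euler("y",-90,degrees=True)
E
python3 - <<'E'
from kin import *
plan(rest+CX*.2,PR)
look(["rod_end","gauge_mid","chuck_mouth"],"r1")
c=dict(np.load("r1_wrist.npz"))
print(proj("wrist",[rest,rest+.07*CX,rest+.09*CX],c))
c2=dict(np.load("p2_wrist.npz"))
# rod-axis lateral offsets from p2 view
for px in([256,111.5],[258.1,223.3],[200/400*512,112/300*384]):
    o,v=ray("wrist",px,c2); Y=np.cross(CZ,CX)
    # intersect with plane through rest normal CZ
    t=((rest-o)@CZ)/(v@CZ); d=o+t*v-rest; print("x",d@CX,"y",d@Y)
E
```

```text
turn [ 0.0065 -0.0075 -0.0019] rows 1 each [ 0.0065 -0.0075 -0.0019] | then shift(mm, new axes) [69.7  9.3 74.9] len 102.7 | t 15.48 F [ 0.4 -0.3 -0.9]
wrist rod_end [([265.6, 103.7], 0.74)]
wrist gauge_mid []
wrist chuck_mouth []
[[261.91319919 100.72355884]
 [263.99547921 102.25451929]
 [264.79926545 102.84578432]]
x 0.08568408578910143 y -0.0019491524610622743
x -0.00496234065386157 y -0.004166159266583525
x 0.06188001980643895 y -0.0020708904258356464
```

View pics/r1_wrist.png

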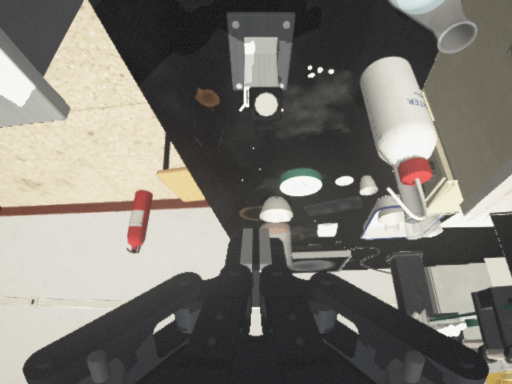

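The cap shows at (266,104), within 1 px of the prediction, and the closed fingers are below it in the picture. I'll line up and advance.

Call:
{"api": "step_arm", "payload": {"targets": [[[0, 0, 0], [35, 5, 0], 0], [[0, 0, 0], [35, 5, 0], 0], [[0, 0, 0], [0, 0, 37], 0], [[0, 0, 0], [0, 0, 37], 0], [[0, 0, 0], [0, 0, 0], 0]]}}

```text
time: 16.1
tool_pos: [0.5143, 0.0778, 0.2333]
tcp_rot: [1.877, 1.682, -0.77]
wrist_force: [-0.7, -0.1, -0.5]
width: 0.002
grip_force: 0.0
```

Call:
{"api": "step_arm", "payload": {"targets": [[[0, 0, 0], [0, 0, 10], 0], [[0, 0, 0], [0, 0, 10], 0], [[0, 0, 0], [0, 0, 5], 0], [[0, 0, 0], [0, 0, 0], 0], [[0, 0, 0], [0, 0, 0], 0]]}}

```text
time: 16.52
tool_pos: [0.5162, 0.0645, 0.2207]
tcp_rot: [1.876, 1.68, -0.758]
wrist_force: [0.9, -0.0, 0.6]
width: -0.002
grip_force: 0.0
```

Run:
```python
from kin import *
plan(rest+CX*(.0726+.076),PR)
s=read_state();print(R.from_rotvec(s["tcp_rot"]).inv().apply(s["wrist_force"]))
```

```text
turn [ 0.0051 -0.0132 -0.002 ] rows 1 each [ 0.0051 -0.0132 -0.002 ] | then shift(mm, new axes) [-1.2 -1.4 27.6] len 27.6 | t 16.52 F [ 0.9 -0.   0.6]
[-0.36538978  0.86189438 -0.5082984 ]
```

Call:
{"api": "step_arm", "payload": {"targets": [[[0, 0, 0], [-1, -0.5, 5], 0], [[0, 0, 0], [0, 0, 5], 0], [[0, 0, 0], [0, 0, 5], 0], [[0, 0, 0], [0, 0, 3], 0], [[0, 0, 0], [0, 0, 0], 0]]}}

```text
time: 16.93
tool_pos: [0.5135, 0.0509, 0.2071]
tcp_rot: [1.874, 1.681, -0.761]
wrist_force: [0.7, 0.2, 0.2]
width: -0.003
grip_force: 0.0
```

Call:
{"api": "step_arm", "payload": {"targets": [[[0, 0, 0], [0, 0, 3], 0], [[0, 0, 0], [0, 0, 3], 0], [[0, 0, 0], [0, 0, 0], 0]]}}

```text
time: 17.18
tool_pos: [0.5132, 0.0468, 0.203]
tcp_rot: [1.874, 1.681, -0.761]
wrist_force: [-0.3, 0.7, 0.7]
width: 0.004
grip_force: 0.0
```

Call:
{"api": "step_arm", "payload": {"targets": [[[0, 0, 0], [0, 0, 2], 0], [[0, 0, 0], [0, 0, 0], 0]]}}

```text
time: 17.35
tool_pos: [0.5132, 0.0456, 0.2018]
tcp_rot: [1.874, 1.681, -0.76]
wrist_force: [0.7, 0.2, -0.7]
width: -0.003
grip_force: 0.0
```

Run:
```python
from kin import *
plan(rest+CX*(.0726+.076),PR)
s=read_state();print(R.from_rotvec(s["tcp_rot"]).inv().apply(s["wrist_force"]))
```

```text
turn [ 0.0042 -0.012  -0.0005] rows 1 each [ 0.0042 -0.012  -0.0005] | then shift(mm, new axes) [-1.1 -0.5  0.7] len 1.4 | t 17.35 F [ 0.7  0.2 -0.7]
[0.68875843 0.66387127 0.27432715]
```

Call:
{"api": "step_arm", "payload": {"targets": [[[0, 0, 0], [0, 0, 2], 0], [[0, 0, 0], [0, 0, 0], 0]]}}

```text
time: 17.52
tool_pos: [0.5137, 0.0447, 0.2011]
tcp_rot: [1.874, 1.68, -0.758]
wrist_force: [-0.2, 2.0, 2.9]
width: -0.0
grip_force: 1.3
```

Call:
{"api": "step_arm", "payload": {"targets": [[[0, 0, 0], [0, 0, 2], 0], [[0, 0, 0], [0, 0, 0], 0]]}}

```text
time: 17.68
tool_pos: [0.5147, 0.0442, 0.2011]
tcp_rot: [1.875, 1.68, -0.754]
wrist_force: [-0.1, 6.9, 7.4]
width: 0.002
grip_force: 5.5
```

Run:
```python
from kin import *
plan(rest+CX*(.0726+.076),PR)
s=read_state();print(R.from_rotvec(s["tcp_rot"]).inv().apply(s["wrist_force"]))
look(["rod_end","gauge_mid"],"r2",("wrist",))
```

```text
turn [ 0.0081 -0.0141 -0.0029] rows 1 each [ 0.0081 -0.0141 -0.0029] | then shift(mm, new axes) [-0.7 -2.1 -0.7] len 2.4 | t 17.68 F [-0.1  6.9  7.4]
[ -0.276851    -0.76591405 -10.06695499]
wrist rod_end [([255.7, 198.5], 0.24)]
wrist gauge_mid [([254.6, 199.8], 0.79)]
```

Call:
{"api": "step_arm", "payload": {"targets": [[[0, 0, 0], [0, 0, -35], 0], [[0, 0, 0], [0, 0, -40], 0], [[0, 0, 0], [0, 0, -40], 40], [[0, 0, 0], [0, 0, 0], 48], [[0, 0, 0], [0, 0, 0], 48]]}}

```text
time: 18.25
tool_pos: [0.5226, 0.1245, 0.2833]
tcp_rot: [1.874, 1.681, -0.753]
wrist_force: [-0.5, -0.3, -0.5]
width: 0.421
grip_force: 0.0
```

Run:
```python
from kin import *
look(["rod_end","gauge_mid"],"r3",("wrist","scene"))
a=[cv2.imread(f"pics/r3_{n}.png") for n in("wrist","scene")]
cv2.imwrite("pics/r3.png",np.hstack([cv2.resize(a[0],(400,300)),cv2.resize(a[1][180:260,230:330],(400,300),interpolation=2)]))
p=fit();s=log();q=s["q"];P=s["tool_pos"];print(P)
for a in range(0,91,30):
    q,e=ik(P,PR*R.from_euler("y",a,degrees=True),p,q);print(a,q.round(2),round(e,4))
```

```text
wrist rod_end [([254.3, 185.5], 0.86)]
wrist gauge_mid [([253.9, 164.9], 0.64)]
scene rod_end []
scene gauge_mid [([275.2, 227.8], 0.75)]
fit [0.2518 0.0249 0.512  0.0014 0.5662 0.2751] 2.87214696470528e-12
[0.52052124 0.12171479 0.27999527]
0 [ 0.49  0.26  1.81 -0.62  1.58  0.76] 0.0
30 [ 0.31  0.08  1.89 -0.25  1.3   0.5 ] 0.0
60 [ 0.05 -0.02  1.98  0.28  1.15  0.05] 0.0
90 [-0.19  0.03  2.07  0.83  1.26 -0.44] 0.0
```

View pics/r3.png

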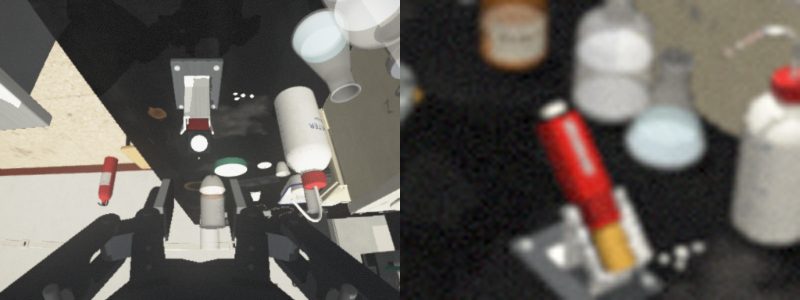

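The rod cap now sits against the barrel, at (550,105) in the right part. I'll swing back and re-grip.

Call:
{"api": "step_arm", "payload": {"targets": [[[0, 0.1208, 0], [0, 0, 0], 48], [[0, 0.1208, 0], [0, 0, 0], 48], [[0, 0.1208, 0], [0, 0, 0], 48], [[0, 0.1208, 0], [0, 0, 0], 48], [[0, 0.1208, 0], [0, 0, 0], 48]]}}

```text
time: 18.97
tool_pos: [0.5213, 0.1226, 0.2815]
tcp_rot: [2.25, 2.019, -0.18]
wrist_force: [0.4, -0.6, -0.7]
width: 0.558
grip_force: 0.0
```

Call:
{"api": "step_arm", "payload": {"targets": [[[0, 0.1208, 0], [0, 0, 0], 48], [[0, 0.1208, 0], [0, 0, 0], 48], [[0, 0.1208, 0], [0, 0, 0], 48], [[0, 0.1208, 0], [0, 0, 0], 48], [[0, 0.1208, 0], [0, 0, 0], 48]]}}

```text
time: 19.38
tool_pos: [0.5213, 0.1221, 0.2818]
tcp_rot: [-2.094, -1.88, -0.474]
wrist_force: [-0.7, 0.4, -0.9]
width: 0.557
grip_force: 0.0
```

Call:
{"api": "step_arm", "payload": {"targets": [[[0, 0.1208, 0], [0, 0, 0], 48], [[0, 0.1208, 0], [0, 0, 0], 48], [[0, 0.1208, 0], [0, 0, 0], 48], [[0, 0, 0], [0, 0, -40], 48], [[0, 0, 0], [0, 0, -40], 48]]}}

```text
time: 19.8
tool_pos: [0.5121, 0.0651, 0.3331]
tcp_rot: [-1.858, -1.662, -0.777]
wrist_force: [2.2, 0.2, 0.0]
width: 0.561
grip_force: 0.0
```

Call:
{"api": "step_arm", "payload": {"targets": [[[0, 0, 0], [0, 0, -40], 48], [[0, 0, 0], [0, 0, -30], 48], [[0, 0, 0], [0, 0, 0], 48]]}}

```text
time: 20.05
tool_pos: [0.5109, 0.0122, 0.3905]
tcp_rot: [-1.864, -1.673, -0.793]
wrist_force: [0.9, 0.5, 0.1]
width: 0.559
grip_force: 0.0
```

```bash
cat >> kin.py <<'E'
Pc=np.array([.4986,-.0879,.1554])
E
python3 - <<'E'
from kin import *
plan(Pc+.09*CZ,CR)
E
```

```text
turn [ 0.0089 -0.0092  0.0059] rows 1 each [ 0.0089 -0.0092  0.0059] | then shift(mm, new axes) [-237.5   -1.2    4.9] len 237.6 | t 20.05 F [0.9 0.5 0.1]
```

Call:
{"api": "step_arm", "payload": {"targets": [[[0.009, -0.009, 0.006], [-35, 0, 0], 48], [[0, 0, 0], [-40, 0, 0], 48], [[0, 0, 0], [-40, 0, 0], 48], [[0, 0, 0], [-40, 0, 0], 48], [[0, 0, 0], [-40, 0, 0], 48]]}}

```text
time: 20.47
tool_pos: [0.493, -0.1209, 0.2454]
tcp_rot: [-1.862, -1.67, -0.766]
wrist_force: [0.1, -0.4, 0.3]
width: 0.562
grip_force: 0.0
```

Call:
{"api": "step_arm", "payload": {"targets": [[[0, 0, 0], [-40, 0, 4], 48], [[0, 0, 0], [0, 0, 0], 48], [[0, 0, 0], [0, 0, 0], 48]]}}

```text
time: 20.72
tool_pos: [0.4897, -0.1452, 0.2135]
tcp_rot: [-1.862, -1.662, -0.765]
wrist_force: [0.0, -0.0, 0.6]
width: 0.557
grip_force: 0.0
```

Run:
```python
from kin import *
plan(Pc,CR)
```

```text
turn [-0.0113 -0.0065 -0.008 ] rows 1 each [-0.0113 -0.0065 -0.008 ] | then shift(mm, new axes) [-0.1  2.5 82.1] len 82.1 | t 20.72 F [ 0.  -0.   0.6]
```

Call:
{"api": "step_arm", "payload": {"targets": [[[-0.011, -0.006, -0.008], [0, 2, 20], 48], [[0, 0, 0], [0, 0, 30], 48], [[0, 0, 0], [0, 0, 20], 48], [[0, 0, 0], [0, 0, 12], 48], [[0, 0, 0], [0, 0, 0], 48]]}}

```text
time: 21.13
tool_pos: [0.4986, -0.0852, 0.1578]
tcp_rot: [-1.864, -1.682, -0.774]
wrist_force: [0.1, -0.5, -0.2]
width: 0.561
grip_force: 0.0
```

Run:
```python
from kin import *
plan(Pc,CR)
```

```text
turn [-0.0011  0.0017  0.0067] rows 1 each [-0.0011  0.0017  0.0067] | then shift(mm, new axes) [-3.6  0.3 -0.2] len 3.6 | t 21.13 F [ 0.1 -0.5 -0.2]
```

Call:
{"api": "step_arm", "payload": {"targets": [[[0, 0, 0], [-3, 0, 0], 48], [[0, 0, 0], [0, 0, 0], 48], [[0, 0, 0], [0, 0, 0], 20], [[0, 0, 0], [0, 0, 0], 20], [[0, 0, 0], [0, 0, 0], 20]], "grip_force": 70}}

```text
time: 21.55
tool_pos: [0.4996, -0.0911, 0.1578]
tcp_rot: [-1.868, -1.683, -0.777]
wrist_force: [-3.5, -1.6, 5.4]
width: 0.336
grip_force: 69.3
```

Call:
{"api": "step_arm", "payload": {"targets": [[[0, 0, 0], [0, 0, 0], 20], [[0, 0, 0], [0, 0, 0], 20], [[0, 0, 0], [3, 0, 0], 20], [[0, 0, 0], [0, 0, -15], 20], [[0, 0, 0], [0, 0, -25], 20]]}}

```text
time: 21.97
tool_pos: [0.495, -0.1153, 0.1856]
tcp_rot: [-1.866, -1.68, -0.773]
wrist_force: [0.2, -0.4, -2.9]
width: 0.336
grip_force: 69.5
```

Call:
{"api": "step_arm", "payload": {"targets": [[[0, 0, 0], [0, 0, -25], 20], [[0, 0, 0], [15, 0, -30], 20], [[0, 0, 0], [15, 0, -30], 20], [[0, 0, 0], [0, 0, 0], 20], [[0, 0, 0], [0, 0, 0], 20]]}}

```text
time: 22.38
tool_pos: [0.4929, -0.1564, 0.2705]
tcp_rot: [-1.873, -1.687, -0.779]
wrist_force: [0.3, 0.9, -3.5]
width: 0.336
grip_force: 69.7
```

```bash
cat >> kin.py <<'E'
def UR(deg): return frame(np.radians(deg),np.pi/2)
E
python3 - <<'E'
from kin import *
s=log();print(s["tool_pos"],s["grip_force"],s["width"]);p=fit()
c=0
for yaw in(83.7,90):
    X,Z,r=UR(yaw); P=V+[0,0,.04]+X*(.08+GX)+Z*GZ
    q,e=s["q"],0
    for f in np.linspace(0,1,6): # rotate in place
        a=R.from_rotvec(s["tcp_rot"]);rr=a*R.from_rotvec((a.inv()*r).as_rotvec()*f); q,e=ik(s["tool_pos"],rr,p,q)
    print(yaw,"rot",q.round(2),e)
    for f in np.linspace(0,1,6): q,e=ik(s["tool_pos"]*(1-f)+P*f,r,p,q);print(q.round(2),round(e,4))
    plan(P,r)
look(["gauge_mid"],"u1",("wrist",))
E
```

```text
[ 0.49292159 -0.15642966  0.27050145] 69.66447830200195 0.3361229599811704
fit [0.2518 0.0249 0.512  0.0014 0.5662 0.2751] 3.7763125959600075e-12
83.7 rot [-0.79  0.52  1.89  1.03  2.   -0.97] 8.715250743307479e-15
[-0.79  0.52  1.89  1.03  2.   -0.97] 0.0
[-0.72  0.46  1.99  1.07  1.94 -0.98] 0.0
[-0.64  0.41  2.09  1.13  1.88 -0.99] 0.0
[-0.54  0.36  2.17  1.21  1.82 -1.  ] 0.0
[-0.44  0.32  2.23  1.3   1.75 -1.01] 0.0
[-0.32  0.29  2.28  1.4   1.68 -1.01] 0.0
turn [0.0037 0.7927 0.0112] rows 7 each [0.0005 0.1132 0.0016] | then shift(mm, new axes) [ -5.1 -61.9 309.3] len 315.5 | t 22.38 F [ 0.3  0.9 -3.5]
90 rot [-0.76  0.56  1.84  0.97  2.06 -0.98] 6.794564910705957e-14
[-0.76  0.56  1.84  0.97  2.06 -0.98] 0.0
[-0.69  0.5   1.94  1.01  2.   -0.99] 0.0
[-0.61  0.45  2.02  1.07  1.93 -0.99] 0.0
[-0.51  0.4   2.1   1.14  1.87 -1.  ] 0.0
[-0.41  0.37  2.16  1.23  1.8  -1.  ] 0.0
[-0.3   0.34  2.21  1.32  1.73 -1.  ] 0.0
turn [ 0.1078  0.7925 -0.0324] rows 7 each [ 0.0154  0.1132 -0.0046] | then shift(mm, new axes) [ -5.1 -20.9 313.8] len 314.6 | t 22.38 F [ 0.3  0.9 -3.5]
wrist gauge_mid [([254.6, 283.8], 0.65)]
```

View pics/u1_wrist.png

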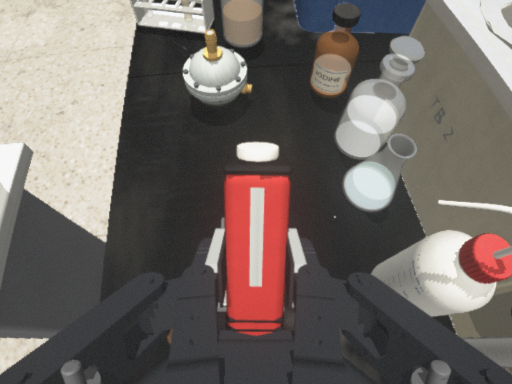

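The gauge is held straight with its rod home, and the cap at (258,151) is against the barrel. I'll tilt it upright and go above the stem.

Call:
{"api": "step_arm", "payload": {"targets": [[[0, 0.113, 0.0015], [0, 0, 0], 20], [[0, 0.113, 0.0015], [0, 0, 0], 20], [[0, 0.113, 0.0015], [0, 0, 0], 20], [[0, 0.113, 0.0015], [0, 0, 0], 20], [[0, 0.113, 0.0015], [0, 0, 0], 20]]}}

```text
time: 22.9
tool_pos: [0.4914, -0.1541, 0.2668]
tcp_rot: [-1.459, -1.303, -1.169]
wrist_force: [-0.6, 0.2, -2.7]
width: 0.338
grip_force: 69.7
```

Call:
{"api": "step_arm", "payload": {"targets": [[[0, 0.113, 0.0015], [0, 0, 0], 20], [[0.004, 0.115, 0.0015], [0, 0, 0], 20], [[0, 0, 0], [-0.5, -7.5, 38], 20], [[0, 0, 0], [-0.5, -7.5, 38], 20], [[0, 0, 0], [-0.5, -7.5, 38], 20]]}}

```text
time: 23.32
tool_pos: [0.4811, -0.0372, 0.2641]
tcp_rot: [-1.288, -1.143, -1.285]
wrist_force: [0.8, 0.6, -2.5]
width: 0.336
grip_force: 69.9
```

Call:
{"api": "step_arm", "payload": {"targets": [[[0, 0, 0], [-0.5, -7.5, 38], 20], [[0, 0, 0], [-0.5, -7.5, 38], 20], [[0, 0, 0], [-0.5, -7.5, 38], 20], [[0, 0, 0], [-0.5, -7.5, 38], 20], [[0, 0, 0], [-0.5, -7.5, 35], 20]]}}

```text
time: 23.73
tool_pos: [0.4628, 0.1537, 0.264]
tcp_rot: [-1.288, -1.148, -1.284]
wrist_force: [0.5, 0.6, -1.4]
width: 0.34
grip_force: 69.9
```

Call:
{"api": "step_arm", "payload": {"targets": [[[0, 0, 0], [0, 0, 0], 20], [[0, 0, 0], [0, 0, 0], 20]]}}

```text
time: 23.9
tool_pos: [0.462, 0.1539, 0.2641]
tcp_rot: [-1.285, -1.15, -1.281]
wrist_force: [0.6, -0.1, -1.7]
width: 0.336
grip_force: 70.4
```

Run:
```python
from kin import *
X,Z,r=UR(83.7);P=V+[0,0,.04]+X*(.08+GX)+Z*GZ; plan(P,r)
s=read_state();rr=R.from_rotvec(s["tcp_rot"]);print("x axis",rr.apply([1,0,0]))
mouth=s["tool_pos"]+rr.apply([-GX-.08,0,GZ]);mid=s["tool_pos"]+rr.apply([-GX,0,GZ]);end=mid+.076*rr.apply([1,0,0]);print("mouth",mouth)
look(["chuck_mouth","gauge_mid","rod_end","valve_top","damper"],"v1",("scene","top","wrist"))
for n in("scene","top","wrist"): print(n,"mouth,mid,end,V",proj(n,[mouth,mid,end,V]).round(1).tolist())
im=cv2.imread("pics/v1_scene.png");w=cv2.imread("pics/v1_wrist.png")
cv2.imwrite("pics/v1.png",np.hstack([cv2.resize(im[130:240,160:270],(440,440),interpolation=2),cv2.resize(w,(352,440))]))
```

```text
turn [-0.0069 -0.0038 -0.0079] rows 1 each [-0.0069 -0.0038 -0.0079] | then shift(mm, new axes) [1.3 2.9 4.2] len 5.3 | t 23.9 F [ 0.6 -0.1 -1.7]
x axis [ 0.00743346 -0.00457424  0.99996191]
mouth [0.46749326 0.21514595 0.15896319]
scene chuck_mouth [([217.9, 180.4], 0.39)]
scene gauge_mid []
scene rod_end []
scene valve_top [([181.2, 145.6], 0.8), ([218.3, 191.4], 0.67)]
scene damper [([215.2, 211.3], 0.7), ([181.8, 167.3], 0.55)]
top chuck_mouth [([218.3, 217.0], 0.46)]
top gauge_mid [([219.2, 215.7], 0.69)]
top rod_end [([213.2, 212.6], 0.58)]
top valve_top [([116.2, 201.0], 0.81), ([218.2, 219.7], 0.51), ([177.6, 208.9], 0.43)]
top damper [([128.6, 206.9], 0.9), ([219.1, 219.0], 0.64)]
wrist chuck_mouth []
wrist gauge_mid [([257.4, 285.8], 0.67)]
wrist rod_end [([255.2, 143.9], 0.63)]
wrist valve_top []
wrist damper []
scene mouth,mid,end,V [[219.3, 179.8], [218.8, 161.0], [218.2, 142.1], [220.1, 187.6]]
top mouth,mid,end,V [[216.8, 218.6], [215.1, 216.3], [213.3, 213.9], [216.7, 218.2]]
wrist mouth,mid,end,V [[249.6, 392.3], [249.1, 293.4], [248.7, 158.2], [256.0, 423.3]]
```

View pics/v1.png

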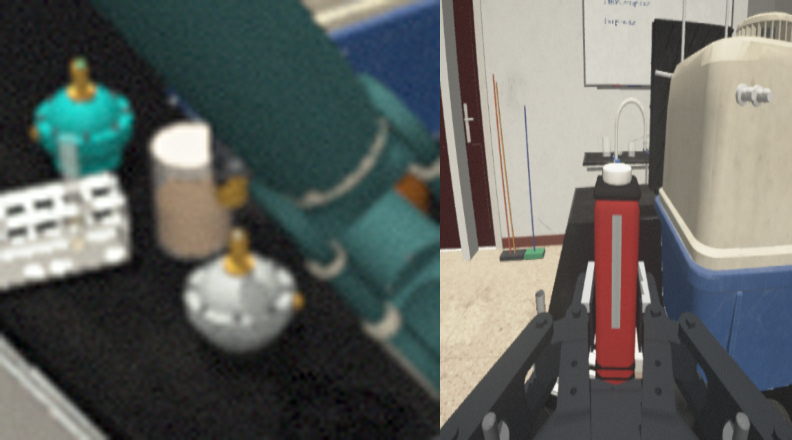

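The scene view has the chuck tip at crop (232,205) and the stem top at (237,232), nearly in line. I'll check the alignment to a subpixel in both fixed cameras.

Run:
```python
from kin import *
ps=[];
for i in range(3):
    s=log();ps.append(np.r_[s["tool_pos"],R.from_rotvec(s["tcp_rot"]).apply([1,0,0]),R.from_rotvec(s["tcp_rot"]).apply([0,0,1])]);im=read_camera(("top","scene","scene")[i]);cv2.imwrite(f"pics/v2_{i}.png",im[:,:,::-1])
m=np.mean(ps,0);print(m.round(4),np.std(ps,0).round(4))
top=cv2.imread("pics/v2_0.png").astype(int);sc=(cv2.imread("pics/v2_1.png").astype(float)+cv2.imread("pics/v2_2.png"))/2
# top: white cap near (213,213)
g=top[203:223,203:223].min(2);print(g)
print("valve-scene: brass cols per row")
for r in range(170,204):
    row=sc[r,205:236];b=row[:,2]-row[:,0];w=np.clip(b-40,0,None); print(r,round((w*np.arange(205,236)).sum()/w.sum(),1) if w.sum()>30 else None,int(w.sum()),end=" | ")
```

```text
[ 0.4644  0.1513  0.2658  0.0027 -0.0046  1.      0.1069  0.9943  0.0043] [0. 0. 0. 0. 0. 0. 0. 0. 0.]
[[ 19  21  18  20  21  19  19  18  20  21  19  19  17  20  19  19  20  18
   21  20]
 [ 18  19  16  19  21  18  20  19  18  19  19  21  21  20  19  20  18  20
   25  30]
 [ 16  20  20  20  16  19  20  19  20  25  36  45  38  36  31  28  27  31
   38  48]
 [ 15  19  18  18  19  20  18  22  32  54  84 100  84  63  56  52  50  49
   56  65]
 [ 17  19  19  17  21  15  20  27  49  84 125 146 117  90  87  92  93  96
   97  92]
 [ 17  19  19  21  21  19  26  46  79 108 135 143 113  89 101 127 144 148
  144 138]
 [ 18  17  18  24  29  33  49  98 144 165 173 154 107  72  85 122 145 153
  155 161]
 [ 14  17  24  44  63  59  93 169 217 233 233 215 159  88  59  80 105 122
  128 142]
 [ 15  21  44  90 111  95 138 222 246 249 249 246 219 133  53  42  72 106
  119 125]
 [ 16  33  83 147 158 123 167 240 251 250 251 251 240 159  64  33  63 113
  142 147]
 [ 21  56 131 194 190 136 169 239 250 250 250 251 239 161  66  39  59 115
  163 174]
 [ 30  88 172 218 200 134 143 219 247 250 250 245 218 129  57 
[... 545 characters left out ...]
9 159 167 179 184 179 180 195 194 188 187 186 188 198 201 197
  198 188]
 [ 63 134 183 194 182 181 191 199 202 195 167 140 132 130 135 148 163 165
  169 162]]
valve-scene: brass cols per row
170 None 0 | 171 None 0 | 172 None 0 | 173 None 0 | 174 219.5 80 | 175 218.8 194 | 176 216.3 335 | 177 215.9 421 | 178 216.0 430 | 179 216.1 406 | 180 215.3 290 | 181 211.5 125 | 182 208.9 79 | 183 208.2 58 | 184 208.4 44 | 185 208.3 38 | 186 208.3 39 | 187 209.1 42 | 188 213.7 83 | 189 216.0 134 | 190 217.2 216 | 191 217.4 261 | 192 218.1 229 | 193 219.3 258 | 194 219.2 400 | 195 219.1 515 | 196 218.9 534 | 197 218.7 429 | 198 218.9 145 | 199 None 0 | 200 None 0 | 201 None 0 | 202 None 0 | 203 None 11 |
```

Run:
```python
from kin import *
sc=(cv2.imread("pics/v2_1.png").astype(float)+cv2.imread("pics/v2_2.png"))/2
for r in range(173,198):
    row=sc[r,211:230];b=row[:,2]-row[:,0];w=np.clip(b-40,0,None); print(r,round((w*np.arange(211,230)).sum()/max(w.sum(),1),1),int(w.sum()),end=" | ")
print()
t0=cv2.imread("pics/top0.png").astype(int);a=t0[205:232,205:232];w=np.clip(a[:,:,2]-a[:,:,0]-50,0,None);yy,xx=np.mgrid[205:232,205:232];print("brass top",(w*xx).sum()/w.sum(),(w*yy).sum()/w.sum())
print("cap",atz("top",[212.7,212.5],.318),"valve top-cam",atz("top",[217.9,218.8],.12))
im=cv2.imread("pics/top0.png")
for X,n in((V,"V"),(V+[.01,0,0],"V+x"),(V+[0,.01,0],"V+y"),(V+[0,0,.04],"m")): print(n,proj("scene",X).round(1),proj("top",X).round(1))
```

```text
173 0.0 0 | 174 219.5 80 | 175 218.8 193 | 176 217.7 287 | 177 217.4 359 | 178 217.3 370 | 179 217.5 351 | 180 217.3 230 | 181 215.1 65 | 182 212.1 23 | 183 211.5 10 | 184 211.6 11 | 185 211.3 7 | 186 211.1 7 | 187 213.2 12 | 188 217.4 52 | 189 218.7 102 | 190 218.8 186 | 191 218.8 227 | 192 219.1 209 | 193 219.3 258 | 194 219.2 400 | 195 219.1 515 | 196 218.9 534 | 197 218.7 429 | 
brass top 217.53778040141677 218.0974025974026
cap [0.47269659 0.21594379 0.318     ] valve top-cam [0.47011357 0.21434711 0.12      ]
V [[220.1 187.6]] [[216.7 218.2]]
V+x [[222.3 186.6]] [[216.8 215.4]]
V+y [[218.5 186.4]] [[213.8 218.2]]
m [[219.8 178.7]] [[215.8 217.3]]
```

Call:
{"api": "step_arm", "payload": {"targets": [[[0, 0, 0], [-15, 1, 0], 20], [[0, 0, 0], [-15, 0, 0], 20], [[0, 0, 0], [-5, 0, 0], 20], [[0, 0, 0], [0, 0, 0], 20]]}}

```text
time: 25.28
tool_pos: [0.4649, 0.1515, 0.2298]
tcp_rot: [-1.287, -1.149, -1.285]
wrist_force: [-0.3, 0.4, -2.7]
width: 0.336
grip_force: 70.4
```

Call:
{"api": "step_arm", "payload": {"targets": [[[0, 0, 0], [-2, 0, 0], 20], [[0, 0, 0], [-2, 0, 0], 20], [[0, 0, 0], [0, 0, 0], 20]]}}

```text
time: 25.53
tool_pos: [0.4655, 0.1513, 0.227]
tcp_rot: [-1.286, -1.152, -1.288]
wrist_force: [-0.4, 0.2, -2.6]
width: 0.334
grip_force: 70.4
```

Call:
{"api": "step_arm", "payload": {"targets": [[[0, 0, 0], [-2, 0, 0], 20], [[0, 0, 0], [-2, 0, 0], 20], [[0, 0, 0], [0, 0, 0], 20]]}}

```text
time: 25.78
tool_pos: [0.4653, 0.1514, 0.2227]
tcp_rot: [-1.286, -1.151, -1.287]
wrist_force: [0.0, -0.2, -2.3]
width: 0.34
grip_force: 70.4
```

Run:
```python
from kin import *
X,Z,r=UR(83.7);P=V-[0,0,.028]+X*(.08+GX)+Z*GZ; plan(P,r)
read_camera("scene")
im=np.mean([read_camera("scene").astype(float) for _ in range(3)],0)[:,:,::-1]
cv2.imwrite("pics/v3.png",cv2.resize(im[165:215,185:255].astype(np.uint8),(700,500),interpolation=2))
plan(P,r);
```

```text
turn [-0.0028 -0.004  -0.0031] rows 1 each [-0.0028 -0.004  -0.0031] | then shift(mm, new axes) [-25.3  -0.7   6.4] len 26.1 | t 25.78 F [ 0.  -0.2 -2.3]
turn [-0.0028 -0.0043 -0.0031] rows 1 each [-0.0028 -0.0043 -0.0031] | then shift(mm, new axes) [-25.5  -0.7   6.4] len 26.3 | t 25.98 F [-0.6 -0.1 -1.9]
```

View pics/v3.png

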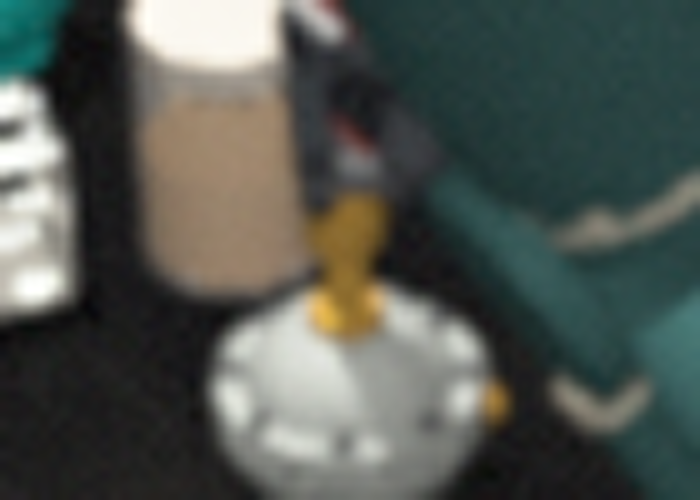

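The chuck at (350,225) sits over the stem at (345,270) and is well centred. I'll nudge +2 mm and keep going down gently.

Call:
{"api": "step_arm", "payload": {"targets": [[[0, 0, 0], [-1, 0, 2], 20], [[0, 0, 0], [-2, 0, 0], 20], [[0, 0, 0], [0, 0, 0], 20]]}}

```text
time: 26.23
tool_pos: [0.4654, 0.1535, 0.2195]
tcp_rot: [-1.286, -1.151, -1.287]
wrist_force: [0.2, 0.5, -3.1]
width: 0.335
grip_force: 70.4
```

Call:
{"api": "step_arm", "payload": {"targets": [[[0, 0, 0], [-2, 0, 0], 20], [[0, 0, 0], [0, 0, 0], 20]]}}

```text
time: 26.4
tool_pos: [0.4654, 0.1534, 0.2175]
tcp_rot: [-1.286, -1.151, -1.287]
wrist_force: [-0.2, 0.3, -2.5]
width: 0.342
grip_force: 70.4
```

Call:
{"api": "step_arm", "payload": {"targets": [[[0, 0, 0], [-2, 0, 0], 20], [[0, 0, 0], [0, 0, 0], 20]]}}

```text
time: 26.57
tool_pos: [0.4655, 0.1533, 0.2162]
tcp_rot: [-1.284, -1.15, -1.288]
wrist_force: [0.2, -0.4, 0.5]
width: 0.336
grip_force: 70.5
```

Call:
{"api": "step_arm", "payload": {"targets": [[[0, 0, 0], [-2, 0, 0], 20], [[0, 0, 0], [0, 0, 0], 20]]}}

```text
time: 26.73
tool_pos: [0.4655, 0.1534, 0.2142]
tcp_rot: [-1.285, -1.15, -1.288]
wrist_force: [-0.2, -0.4, 2.0]
width: 0.336
grip_force: 70.5
```

Call:
{"api": "step_arm", "payload": {"targets": [[[0, 0, 0], [-2, 0, 0], 20], [[0, 0, 0], [0, 0, 0], 20]]}}

```text
time: 26.9
tool_pos: [0.4655, 0.1534, 0.212]
tcp_rot: [-1.285, -1.151, -1.288]
wrist_force: [-0.1, -0.3, 2.6]
width: 0.335
grip_force: 70.5
```

Call:
{"api": "step_arm", "payload": {"targets": [[[0, 0, 0], [-2, 0, 0], 20], [[0, 0, 0], [0, 0, 0], 20]]}}

```text
time: 27.07
tool_pos: [0.4655, 0.1534, 0.2099]
tcp_rot: [-1.285, -1.151, -1.288]
wrist_force: [-0.6, -0.3, 4.3]
width: 0.331
grip_force: 70.5
```

Call:
{"api": "step_arm", "payload": {"targets": [[[0, 0, 0], [-2, 0, 0], 20], [[0, 0, 0], [-2, 0, 0], 20], [[0, 0, 0], [0, 0, 0], 20]]}}

```text
time: 27.32
tool_pos: [0.4655, 0.1534, 0.2057]
tcp_rot: [-1.286, -1.151, -1.288]
wrist_force: [-1.2, 0.8, 4.1]
width: 0.335
grip_force: 70.5
```

Call:
{"api": "step_arm", "payload": {"targets": [[[0, 0, 0], [-2, 0, 0], 20], [[0, 0, 0], [-2, 0, 0], 20], [[0, 0, 0], [0, 0, 0], 20]]}}

```text
time: 27.57
tool_pos: [0.4655, 0.1534, 0.2015]
tcp_rot: [-1.286, -1.151, -1.287]
wrist_force: [-0.7, -0.6, 3.7]
width: 0.335
grip_force: 70.5
```

Call:
{"api": "step_arm", "payload": {"targets": [[[0, 0, 0], [-2, 0, 0], 20], [[0, 0, 0], [-2, 0, 0], 20], [[0, 0, 0], [0, 0, 0], 20]]}}

```text
time: 27.82
tool_pos: [0.4655, 0.1535, 0.1975]
tcp_rot: [-1.286, -1.151, -1.287]
wrist_force: [-0.9, -0.2, 4.2]
width: 0.335
grip_force: 70.5
```

Call:
{"api": "step_arm", "payload": {"targets": [[[0, 0, 0], [-2, 0, 0], 20], [[0, 0, 0], [-1, 0, 0], 20], [[0, 0, 0], [0, 0, 0], 20]]}}

```text
time: 28.07
tool_pos: [0.4655, 0.1535, 0.1947]
tcp_rot: [-1.286, -1.151, -1.288]
wrist_force: [-0.2, 0.2, 4.5]
width: 0.335
grip_force: 70.5
```

Call:
{"api": "step_arm", "payload": {"targets": [[[0, 0, 0], [-1.5, 0, 0], 20], [[0, 0, 0], [0, 0, 0], 20]]}}

```text
time: 28.23
tool_pos: [0.4655, 0.1535, 0.1933]
tcp_rot: [-1.286, -1.151, -1.288]
wrist_force: [0.0, 0.6, 4.3]
width: 0.337
grip_force: 70.5
```

Call:
{"api": "step_arm", "payload": {"targets": [[[0, 0, 0], [-1, 0, 0], 20], [[0, 0, 0], [0, 0, 0], 20]]}}

```text
time: 28.4
tool_pos: [0.4655, 0.1534, 0.1927]
tcp_rot: [-1.285, -1.151, -1.288]
wrist_force: [-1.1, -1.0, 6.4]
width: 0.339
grip_force: 70.6
```

Call:
{"api": "step_arm", "payload": {"targets": [[[0, 0, 0], [-1, 0, 0], 20], [[0, 0, 0], [0, 0, 0], 20]]}}

```text
time: 28.57
tool_pos: [0.4655, 0.1534, 0.1926]
tcp_rot: [-1.282, -1.15, -1.289]
wrist_force: [-1.6, -1.1, 9.9]
width: 0.336
grip_force: 70.7
```

Call:
{"api": "step_arm", "payload": {"targets": [[[0, 0, 0], [-1, 0, 0], 20], [[0, 0, 0], [0, 0, 0], 20]]}}

```text
time: 28.73
tool_pos: [0.4655, 0.1533, 0.1924]
tcp_rot: [-1.28, -1.149, -1.291]
wrist_force: [-2.8, -1.4, 12.1]
width: 0.333
grip_force: 70.9
```

Seated on a hard stop at about 15 N net. I'll hold, then lift.

Call:
{"api": "step_arm", "payload": {"targets": [[[0, 0, 0], [0, 0, 0], 20], [[0, 0, 0], [0, 0, 0], 20], [[0, 0, 0], [0, 0, 0], 20], [[0, 0, 0], [0, 0, 0], 20], [[0, 0, 0], [0, 0, 0], 20]]}}

```text
time: 29.15
tool_pos: [0.4655, 0.1533, 0.1924]
tcp_rot: [-1.281, -1.149, -1.291]
wrist_force: [-2.6, -2.0, 12.6]
width: 0.334
grip_force: 70.9
```

Call:
{"api": "step_arm", "payload": {"targets": [[[0, 0, 0], [3, 0, 0], 20], [[0, 0, 0], [5, 0, 0], 20], [[0, 0, 0], [10, 0, 0], 20], [[0, 0, 0], [10, 0, 0], 20], [[0, 0, 0], [10, 0, 0], 20]]}}

```text
time: 29.57
tool_pos: [0.4655, 0.1533, 0.2283]
tcp_rot: [-1.288, -1.153, -1.286]
wrist_force: [-0.5, -0.4, -3.4]
width: 0.337
grip_force: 70.3
```

Call:
{"api": "step_arm", "payload": {"targets": [[[0, 0, 0], [15, 0, 0], 20], [[0, 0, 0], [20, 0, 0], 20], [[0, 0, 0], [0, 0, 0], 20], [[0, 0, 0], [0, 0, 0], 20]]}}

```text
time: 29.9
tool_pos: [0.4656, 0.1532, 0.2637]
tcp_rot: [-1.287, -1.155, -1.288]
wrist_force: [0.5, -0.1, -3.0]
width: 0.335
grip_force: 70.4
```

Run:
```python
from kin import *
look(["rod_end","gauge_mid"],"w1",("wrist","scene"))
print([(n["at"],n["score"]) for n in tip_of("scene","damper")])
print(cut_out("wrist","rod_end")[0]["extent"] if cut_out("wrist","rod_end") else None)
im=cv2.imread("pics/w1_wrist.png");b=cv2.imread("pics/v1_wrist.png")
for n,i in(("before",b),("after",im)): print(n,i[100:180,256].min(1).tolist())
plan(Pc+.1*CZ,CR);s=read_state();plan(s["tool_pos"],CR)
```

```text
wrist rod_end [([258.5, 118.8], 0.65)]
wrist gauge_mid [([258.7, 285.9], 0.84)]
scene rod_end []
scene gauge_mid []
[([210.7, 216.5], 0.7), ([169.0, 182.0], 0.64)]
[234.3, 120.4, 280.4, 159.7]
before [191, 187, 187, 185, 185, 188, 187, 187, 188, 186, 180, 187, 186, 191, 186, 185, 189, 190, 190, 187, 187, 189, 186, 189, 189, 188, 192, 188, 186, 187, 187, 188, 188, 189, 187, 188, 188, 186, 187, 145, 110, 97, 197, 244, 245, 246, 246, 246, 245, 241, 222, 213, 210, 209, 207, 202, 199, 197, 194, 189, 174, 137, 68, 55, 59, 61, 60, 61, 60, 59, 57, 49, 51, 47, 53, 54, 63, 64, 61, 60]
after [184, 184, 187, 185, 186, 187, 187, 190, 184, 182, 187, 189, 190, 190, 188, 191, 191, 192, 192, 198, 227, 245, 246, 245, 241, 223, 216, 212, 210, 209, 205, 205, 199, 195, 193, 184, 176, 174, 201, 204, 200, 194, 144, 75, 106, 168, 199, 205, 203, 200, 180, 113, 66, 105, 171, 200, 201, 201, 196, 174, 92, 47, 46, 46, 50, 46, 49, 51, 52, 53, 49, 45, 42, 44, 43, 52, 60, 60, 60, 60]
turn [-0.0044 -0.7897 -0.0031] rows 7 each [-0.0006 -0.1128 -0.0004] | then shift(mm, new axes) [-242.8   59.3 -190.9] len 314.5 | t 30.35 F [ 0.6  0.2 -2.2]
turn [-0.0044 -0.7897 -0.0031] rows 7 each [-0.0006 -0.1128 -0.0004] | then shift(mm, new axes) [0. 0. 0.] len 0.0 | t 30.35 F [ 0.6  0.2 -2.2]
```

The rod now stands out, with its graduations visible. Back to the cradle.

Call:
{"api": "step_arm", "payload": {"targets": [[[0, 0, 0], [0.5, 7.5, -38], 20], [[0, 0, 0], [0.5, 7.5, -38], 20], [[0, 0, 0], [0.5, 7.5, -38], 20], [[0, 0, 0], [0.5, 7.5, -38], 20], [[0, 0, 0], [0.5, 7.5, -38], 20]]}}

```text
time: 30.77
tool_pos: [0.4825, -0.0415, 0.2647]
tcp_rot: [-1.286, -1.151, -1.287]
wrist_force: [1.3, 0.7, -2.6]
width: 0.335
grip_force: 70.6
```

Call:
{"api": "step_arm", "payload": {"targets": [[[0, 0, 0], [0.5, 7.5, -38], 20], [[0, 0, 0], [0.5, 7.5, -38], 20], [[0, 0, 0], [0.5, 7, -38], 20], [[0, -0.113, 0], [0, 0, 0], 20], [[0, -0.113, 0], [0, 0, 0], 20]]}}

```text
time: 31.18
tool_pos: [0.4925, -0.1585, 0.2622]
tcp_rot: [-1.465, -1.302, -1.161]
wrist_force: [-0.5, 0.9, -1.9]
width: 0.336
grip_force: 70.6
```

Call:
{"api": "step_arm", "payload": {"targets": [[[0, -0.113, 0], [0, 0, 0], 20], [[0, -0.113, 0], [0, 0, 0], 20], [[0, -0.113, 0], [0, 0, 0], 20], [[0, -0.113, 0], [0, 0, 0], 20], [[-0.004, -0.112, -0.003], [0, 0, 0], 20]]}}

```text
time: 31.6
tool_pos: [0.4922, -0.156, 0.2659]
tcp_rot: [-1.871, -1.679, -0.771]
wrist_force: [0.6, 0.8, -2.5]
width: 0.335
grip_force: 70.4
```

Call:
{"api": "step_arm", "payload": {"targets": [[[0, 0, 0], [0, 0, 0], 20], [[0, 0, 0], [0, 0, 0], 20]]}}

```text
time: 31.77
tool_pos: [0.4923, -0.1547, 0.2669]
tcp_rot: [-1.864, -1.678, -0.777]
wrist_force: [0.0, 0.5, -2.1]
width: 0.332
grip_force: 70.5
```

Run:
```python
from kin import *
plan(Pc+CX*.02+.04*CZ,CR)
```

```text
turn [-0.0003 -0.0014  0.0048] rows 1 each [-0.0003 -0.0014  0.0048] | then shift(mm, new axes) [-11.4  -1.1  86.2] len 87.0 | t 31.77 F [ 0.   0.5 -2.1]
```

Call:
{"api": "step_arm", "payload": {"targets": [[[0, 0, 0.005], [-6, -1, 30], 20], [[0, 0, 0], [-5, 0, 30], 20], [[0, 0, 0], [0, 0, 26], 20], [[0, 0, 0], [0, 0, 15], 20], [[0, 0, 0], [0, 0, 0], 20]]}}

```text
time: 32.18
tool_pos: [0.4962, -0.0896, 0.1828]
tcp_rot: [-1.866, -1.662, -0.77]
wrist_force: [0.2, -0.0, -2.4]
width: 0.332
grip_force: 70.3
```

Call:
{"api": "step_arm", "payload": {"targets": [[[0, 0, 0], [-2, 0, 10], 20], [[0, 0, 0], [0, 0, 7], 20], [[0, 0, 0], [0, 0, 3], 20], [[0, 0, 0], [0, 0, 0], 20]]}}

```text
time: 32.52
tool_pos: [0.4994, -0.0794, 0.1706]
tcp_rot: [-1.87, -1.67, -0.772]
wrist_force: [-0.1, -0.1, -2.1]
width: 0.337
grip_force: 70.3
```

Call:
{"api": "step_arm", "payload": {"targets": [[[0, 0, 0], [-6, 0, 0], 20], [[0, 0, 0], [-4, 0, 0], 20], [[0, 0, 0], [0, 0, 0], 20]]}}

```text
time: 32.77
tool_pos: [0.4989, -0.0875, 0.1637]
tcp_rot: [-1.872, -1.671, -0.773]
wrist_force: [0.5, 0.5, -2.2]
width: 0.334
grip_force: 70.3
```

Run:
```python
from kin import *
plan(Pc,CR);s=read_state();print(R.from_rotvec(s["tcp_rot"]).inv().apply(s["wrist_force"]))
```

```text
turn [ 0.0006  0.001  -0.003 ] rows 1 each [ 0.0006  0.001  -0.003 ] | then shift(mm, new axes) [-6.2 -0.2  5.6] len 8.3 | t 32.77 F [ 0.5  0.5 -2.2]
[-1.15692579  0.40555378  2.00074356]
```

Call:
{"api": "step_arm", "payload": {"targets": [[[0, 0, 0], [-2, 0, 1], 20], [[0, 0, 0], [-1, 0, 1], 20], [[0, 0, 0], [0, 0, 0], 20]]}}

```text
time: 33.02
tool_pos: [0.4989, -0.0876, 0.1605]
tcp_rot: [-1.871, -1.672, -0.773]
wrist_force: [-0.3, -1.4, -1.4]
width: 0.334
grip_force: 70.6
```

Call:
{"api": "step_arm", "payload": {"targets": [[[0, 0, 0], [0, 0, 1.5], 20], [[0, 0, 0], [0, 0, 1], 20], [[0, 0, 0], [0, 0, 0], 20]]}}

```text
time: 33.27
tool_pos: [0.4991, -0.0868, 0.1602]
tcp_rot: [-1.871, -1.674, -0.772]
wrist_force: [-6.4, -8.8, 7.2]
width: 0.336
grip_force: 72.2
```

Call:
{"api": "step_arm", "payload": {"targets": [[[0, 0, 0], [-2, 0, 0], 20], [[0, 0, 0], [0, 0, 0], 20]]}}

```text
time: 33.43
tool_pos: [0.4992, -0.0874, 0.16]
tcp_rot: [-1.868, -1.672, -0.775]
wrist_force: [-5.6, -4.0, 11.9]
width: 0.332
grip_force: 72.4
```

Run:
```python
from kin import *
plan(Pc,CR);s=read_state();print(R.from_rotvec(s["tcp_rot"]).inv().apply(s["wrist_force"]))
```

```text
turn [ 0.0001 -0.0017 -0.0005] rows 1 each [ 0.0001 -0.0017 -0.0005] | then shift(mm, new axes) [-3.7 -0.5  2.8] len 4.6 | t 33.43 F [-5.6 -4.  11.9]
[  5.12232514  -5.12362784 -11.65292202]
```

Call:
{"api": "step_arm", "payload": {"targets": [[[0, 0, 0], [0, -1.5, -2], 20], [[0, 0, 0], [-2, 0, 0], 20], [[0, 0, 0], [0, 0, 0], 20]]}}

```text
time: 33.68
tool_pos: [0.4973, -0.0899, 0.1577]
tcp_rot: [-1.871, -1.672, -0.773]
wrist_force: [-2.1, -3.6, 3.6]
width: 0.334
grip_force: 71.3
```

Call:
{"api": "step_arm", "payload": {"targets": [[[0, 0, 0], [-2, 0, 0], 20], [[0, 0, 0], [0, 0, 0], 20]]}}

```text
time: 33.85
tool_pos: [0.4973, -0.0905, 0.1573]
tcp_rot: [-1.868, -1.67, -0.776]
wrist_force: [-1.6, -0.7, 8.3]
width: 0.336
grip_force: 71.4
```

Run:
```python
from kin import *
plan(Pc,CR);s=read_state();print(R.from_rotvec(s["tcp_rot"]).inv().apply(s["wrist_force"]))
```

```text
turn [ 0.0003 -0.003  -0.0019] rows 1 each [ 0.0003 -0.003  -0.0019] | then shift(mm, new axes) [0.6 1.  3.2] len 3.4 | t 33.85 F [-1.6 -0.7  8.3]
[ 5.31226458 -1.52049756 -6.44781456]
```

Call:
{"api": "step_arm", "payload": {"targets": [[[0, 0, 0], [-1, 0, 0], 20], [[0, 0, 0], [0, 0, 0], 48], [[0, 0, 0], [0, 0, 0], 48], [[0, 0, 0], [0, 0, 0], 48], [[0, 0, 0], [0, 0, 0], 48]]}}

```text
time: 34.27
tool_pos: [0.4965, -0.0914, 0.1547]
tcp_rot: [-1.87, -1.671, -0.772]
wrist_force: [0.5, -0.7, 0.1]
width: 0.56
grip_force: 0.0
```

Call:
{"api": "step_arm", "payload": {"targets": [[[0, 0, 0], [2, 0, -15], 48], [[0, 0, 0], [0, 0, -30], 48], [[0, 0, 0], [0, 0, -40], 48], [[0, 0, 0], [0, 0, -30], 48], [[0, 0, 0], [0, 0, 0], 48]]}}

```text
time: 34.68
tool_pos: [0.4902, -0.1755, 0.2424]
tcp_rot: [-1.877, -1.677, -0.777]
wrist_force: [0.6, -1.2, 1.6]
width: 0.562
grip_force: 0.0
```

Run:
```python
from kin import *
look(["rod_end","gauge_mid","chuck_mouth"],"f1",("wrist","scene"))
c=dict(np.load("f1_wrist.npz"));Y=np.cross(CZ,CX)
for q in("rod_end","gauge_mid","chuck_mouth"):
    for d in tip_of("wrist",q)[:1]:
        o,v=ray("wrist",d["at"][::-1],c);t=((rest-o)@CZ)/(v@CZ);e=o+t*v-rest;print(q,(e@CX).round(4),(e@Y).round(4))
print("damper now",atz("wrist",[0,0],0,c)[:0],[ (n["at"],n["score"]) for n in tip_of("wrist","damper")[:1]])
for d in tip_of("wrist","valve_top")[:1]: print("valve",atz("wrist",d["at"][::-1],.12,c))
w=cv2.imread("pics/f1_wrist.png");s=cv2.imread("pics/f1_scene.png")
cv2.imwrite("pics/f1.png",np.hstack([cv2.resize(w,(400,300)),cv2.resize(s[170:260,200:320],(400,300),interpolation=2)]))
print(read_state()["wrist_force"])
```

```text
wrist rod_end [([250.9, 106.2], 0.76)]
wrist gauge_mid [([250.6, 205.5], 0.9)]
wrist chuck_mouth [([252.6, 275.0], 0.96)]
scene rod_end [([266.7, 203.5], 0.47)]
scene gauge_mid [([278.0, 228.7], 0.62)]
scene chuck_mouth [([283.0, 252.4], 0.78)]
rod_end 0.0857 0.0001
gauge_mid -0.0044 0.0008
chuck_mouth -0.081 -0.0009
damper now [] [([71.1, 218.2], 0.92)]
valve [0.47210486 0.21300059 0.12      ]
[-1.04284167 -0.26892012 -0.12293908]
```

View pics/f1.png

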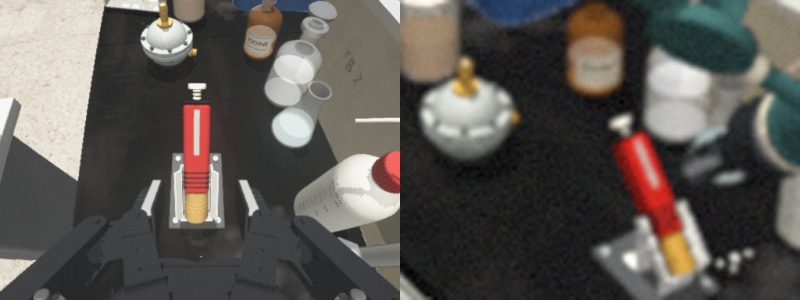

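The gauge lies seated in the cradle at (195,165) with its rod out at (197,88). The damper still stands in place and the gripper is clear.

```bash
python3 -c "
from workcell import *
print(finish_job())"
```

```text
the job is handed in; nothing more can be done
None
```

The job is handed in: the gauge lies back in the cradle with its rod out by roughly 10 to 14 mm (estimated from the pictures). The damper and the things around it stand where they were, and the arm touches nothing. The hand-in returned no verdict.

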